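# Reload the shaping jig on the spindle moulder

### The arm

A 6-joint arm with a two-finger parallel gripper is mounted at the origin on the work surface. World frame = base frame: x ahead of the robot, y to its left, z up, the work surface at z = 0. Lengths are in m, angles in rad, forces in N, time in s.
With the tool pointing down it reaches from about 0.25 to 0.8 m from the base axis. Payload 8.5 kg.
Tool frame: the origin (TCP) lies between the finger pads; the fingertips stand 25 mm ahead of it and the grasp point (between the pads) lies 6 mm ahead of it; z points along the fingers, y is the line along which they close (so a half turn about z gives the same grasp; the last joint's range is limited). The gripper opens to 85 mm and grips with 20 to 120 N. Pads are 22 mm wide; open, the fingers measure 114 mm over their backs; the gripper's body (76 mm by 85 mm) begins 54 mm behind the grasp point. The pads swing forward as they close: fully open they stand 13 mm farther back than shut.
Start: joints at [-1.174, 0.238, -0.013, 1.319, 0, 1.571], TCP at [0.203, -0.484, 0.256] pointing down, gripper open.
Joint ranges: [-2.66, 2.66], [-1.03, 1.9], [-1.14, 1.46], [-1.82, 2.27], [-1.45, 1.34], [-3.14, 3.14]. Speed limits (rad/s): [2.22, 2.22, 2.79, 3.14, 3.14, 3.14].

### API

Orientations are given as a 3x3 rotation matrix whose columns are the frame's x, y, z axes.
In Python, from bench import telemetry, capture, camera_model, manip gives the robot as it stands.
- The arm moves only by the tool play_rows, never from a script. Its argument "steps" is a list that holds one entry, the list of rows, each a list of 7 numbers: the opening, from 0 (shut) to 1 (fully open), then the shift along the world's x, y, z in m, then the turn, a rotation vector about the world's x, y, z in rad. In form: [[[grip, x, y, z, rx, ry, rz], ...]]. A call has exactly 5 rows; each row is the pose to reach, as a shift and turn from the pose commanded when the call began; what a row does not reach only later rows make up. A row lasts 1/8 s, in which the tool goes at most 62.5 mm and 10.7 degrees, less where a joint would pass 70% of its speed; a pose out of reach is approached as far as the arm can. A call with a gripper value outside its range is refused whole. The fingers move at their own pace and stop on an object; the grip force is fixed at half the most. Time passes only in rows, so rows that repeat a pose let the fingers close, or fill a call up. It gives the time, the measured TCP pose, the force, the opening and the grip force at its end, in the units of the state.
- telemetry.observe(): the state, without advancing time (a new reading comes with each control period).
- capture(name): name is "scene" or "top"; returns (picture, depth): 400x640x3 uint8, red, green, blue; 400x640 float32, m along the optical axis (not along the pixel's ray), 0 where there is no reading.
- camera_model(name): a dict with "fx", "fy", "cx", "cy" (pixels), "world_from_camera" (4x4, takes a point from camera to world coordinates). Camera axes: x right, y down, z forward; pixel columns grow to the right and rows downward; lengths in m; the calibration is good to about 2 mm. A picture is of the moment at which its call begins. camera_model takes no time and is no camera call.
- manip.hand_in(): hands the job in; it is judged then, once.
The state is a dict: "clock": time; "qpos": joint angles; "dq": joint speeds; "joint_efforts": joint torques, N m; "position": TCP position; "tool_rot": TCP orientation; "contact_force": force on the tool from outside, world axes, zero at the start; "torque": the same for the moment, N m; "finger_gap": opening from 0.0 (shut) to 1.0 (fully open); "grip_force": force on a finger pad.
Only numpy, scipy, OpenCV 4.12 (cv2) and the standard library are available. Lean on these libraries where they do the work, as an engineer would, in place of code of your own. Each camera call takes 0.05 s, during which the arm holds its last target. There are 200 camera calls.

### The job

Unload the shaping jig: draw the pin, stand it in the pin block, and lay the finished pale chair-arm piece flat in the middle of the sloped rest. Reload the jig: lay every rough blank flat on a rail of its own, along it and centred, and lock it with one locating pin passed through its mortise and felt into the hole hidden in the rail beneath, until the pin's flange sits down on the blank. Any spare pin stays standing in the pin block, and the glue bottle, spanner and blue tin stay where they are.

Things in the scene. Friction and masses are not known exactly. Their poses are not given: they have to be found in the camera images.
- jig: shaping jig: fixed plywood sled board, 230 x 330 mm, 18 mm thick, with three narrow beech rails side by side, each in a groove of it. Origin on the table under the middle rail's middle. x: along the rails, away from the robot at yaw 0; y: across the rails, left; z up. Two 50 mm high turned hand knobs stand on its far edge (x = 112, y = -50 and 50 mm).
- rest_bed: sloped rest for finished pieces: a grey sloped board 125 mm (its x) by 200 mm (its y), tilted 15 degrees, with a lip 12 mm high along its low edge, which is at its -x end, towards the robot. Origin: centre of the upper surface. x: up the slope; y: level, along the rest; z: square to the slope, upward.
- pinblock: dark wooden block, 50 mm (x) by 140 mm (y), 48 mm high, fixed, with three 14 mm holes 45 mm deep from the top, in a row along y at y = -40, 0 and +40 mm. Origin: centre of its underside. A pin standing in it rests with its flange on the block's top.
- finished_mid (a point): the finished chair-arm piece (pale wood): S-shaped, about 156 mm long along its x, 20 thick (z), 40 wide (y) with straight parallel sides over the middle 64 mm; about 0.11 kg; 40 x 16 mm mortise (long along x) right through its middle. Point: its centre, half-way up. At the start it lies on one of the rails, pinned through the mortise.
- rail_left (a point): left rail: the middle of its place on the jig, at rail-top height, 30 mm above the table, 12 above the board. Rail 26 mm wide, 110 long (jig x); rails 110 mm apart. A 13 mm upright hole goes 30 mm down through it. Rails are set by hand along their grooves: the hole lies anywhere within 8 mm of this point along the jig's x, and must be felt for; across the rail it is true to this point.
- rail_mid (a point): mid rail: the middle of its place on the jig, at rail-top height, 30 mm above the table, 12 above the board. Rail 26 mm wide, 110 long (jig x); rails 110 mm apart. A 13 mm upright hole goes 30 mm down through it. Rails are set by hand along their grooves: the hole lies anywhere within 8 mm of this point along the jig's x, and must be felt for; across the rail it is true to this point.
- rail_right (a point): right rail: the middle of its place on the jig, at rail-top height, 30 mm above the table, 12 above the board. Rail 26 mm wide, 110 long (jig x); rails 110 mm apart. A 13 mm upright hole goes 30 mm down through it. Rails are set by hand along their grooves: the hole lies anywhere within 8 mm of this point along the jig's x, and must be felt for; across the rail it is true to this point.
- blank1_mid (a point): a rough chair-arm blank (darker wood): S-shaped, about 163 mm long along its x, 20 thick (z), 46 wide (y) with straight parallel sides over the middle 64 mm, 0.11 kg; 40 x 16 mm mortise (long along x) right through its middle. Point: its centre, half-way up. At the start it lies flat on the plywood stock board on the table (9 mm thick). Absent (None) in some starts.
- blank2_mid (a point): a rough chair-arm blank (darker wood): S-shaped, about 163 mm long along its x, 20 thick (z), 46 wide (y) with straight parallel sides over the middle 64 mm, 0.11 kg; 40 x 16 mm mortise (long along x) right through its middle. Point: its centre, half-way up. At the start it lies flat on the plywood stock board on the table (9 mm thick). Absent (None) in some starts.
- blank3_mid (a point): a rough chair-arm blank (darker wood): S-shaped, about 163 mm long along its x, 20 thick (z), 46 wide (y) with straight parallel sides over the middle 64 mm, 0.11 kg; 40 x 16 mm mortise (long along x) right through its middle. Point: its centre, half-way up. At the start it lies flat on the plywood stock board on the table (9 mm thick). Absent (None) in some starts.
- pin1_mid (a point): a locating pin, 74 mm long, 0.06 kg, z up: steel shank 10 mm thick and 42 mm long with a round nose at the foot, then a flange 30 mm across and 4 mm thick, then a round red grip 14 mm thick and 28 mm high. Point: on its axis, 37 mm above the foot (5 mm below the flange's underside). At the start it holds the finished piece on its rail.
- pin2_mid (a point): a locating pin, 74 mm long, 0.06 kg, z up: steel shank 10 mm thick and 42 mm long with a round nose at the foot, then a flange 30 mm across and 4 mm thick, then a round red grip 14 mm thick and 28 mm high. Point: on its axis, 37 mm above the foot (5 mm below the flange's underside). At the start it stands in the pin block.
- pin3_mid (a point): a locating pin, 74 mm long, 0.06 kg, z up: steel shank 10 mm thick and 42 mm long with a round nose at the foot, then a flange 30 mm across and 4 mm thick, then a round red grip 14 mm thick and 28 mm high. Point: on its axis, 37 mm above the foot (5 mm below the flange's underside). At the start it stands in the pin block.
- gluebottle: glue bottle, 52 mm across, 120 mm high, standing; leave it alone. Origin: centre of its underside.
- spanner: spindle spanner lying on the table; leave it alone.
- tapecan: flat blue tin, 66 mm across, 30 mm high, lying beyond the jig; leave it alone. Origin: centre of its underside.
There are look-alikes about, which are no part of the job. What is shaped like the part that bears blank1_mid but green or red is not meant. Leave any black look-alike of the part that bears blank2_mid alone.

How it is judged:
By the outcome, as a careful person would: the job done as asked, in the order asked, and still so for the second after the job is handed in, with the robot touching nothing.
Of blank1, blank2, blank3 only 2 to 3 are there at a start; the rules pass over those that are not, and their reading is None.
At some moment in a run one of blank1, blank2, blank3 may be knocked a few centimetres aside while the robot is not near it.
It also fails if it takes over 210 s, if anything falls off the work surface, if the arm or the gripper's body presses on something with over 40 N, if the wrist force passes 120 N, or if a joint passes its speed limit or range.

## Working session

There is one attempt and no reset: what is moved stays moved. The work goes in short steps, Python scripts to look and compute and a tool call to move; the robot and the scene stay as the last step left them, time stands still between calls to the robot, and variables do not carry over. Pictures are saved under pics/ and viewed, at most 14 in all, crops included, and the job is handed in when it is done.

Besides the shell and the picture viewer there is one more tool, called after "Request:" as name(argument=value, ...), one argument or row to a line, values as JSON. play_rows: Moves the arm, as the interface text tells. Its arguments: {"type":"object","properties":{"steps":{"type":"array"}},"required":["steps"]}

```bash
ls; mkdir -p pics; cat > h.py <<'E'
import numpy as np, cv2
from bench import telemetry, capture, camera_model, manip
def snap(name,tag):
    im,d=capture(name); np.savez(f'pics/{tag}.npz',im=im,d=d,T=camera_model(name)['world_from_camera'],k=[camera_model(name)[c] for c in('fx','fy','cx','cy')])
    cv2.imwrite(f'pics/{tag}.png',im[:,:,::-1]); return im,d
def load(tag):
    z=np.load(f'pics/{tag}.npz'); return z['im'],z['d'],z['T'],z['k']
def cloud(tag):
    im,d,T,(fx,fy,cx,cy)=load(tag); v,u=np.mgrid[:400,:640]
    P=np.stack([(u-cx)/fx*d,(v-cy)/fy*d,d,np.ones_like(d)],-1)@np.asarray(T).T
    P=P[...,:3]; P[d==0]=np.nan; return im,P
E
python3 - <<'E'
from h import *
for n in('scene','top'):
    snap(n,n+'0'); m=camera_model(n); print(n,m['fx'],m['cx'],m['cy']); print(np.round(m['world_from_camera'],3))
print(telemetry.observe())
E
```

```text
pics
scene 479.46200166164596 315.7353110144013 193.45724052396446
[[-0.614  0.513 -0.6    1.273]
 [ 0.789  0.389 -0.475  0.497]
 [-0.01  -0.765 -0.644  0.921]
 [ 0.     0.     0.     1.   ]]
top 443.1250404345664 314.20255792156877 196.48646278738335
[[ 2.000e-02 -9.960e-01  9.000e-02  3.430e-01]
 [-1.000e+00 -2.000e-02 -1.000e-03 -1.470e-01]
 [ 3.000e-03 -9.000e-02 -9.960e-01  1.644e+00]
 [ 0.000e+00  0.000e+00  0.000e+00  1.000e+00]]
{'clock': 0.1, 'qpos': array([-1.17401443e+00,  2.38728825e-01, -1.41336729e-02,  1.31921420e+00,
        1.38382846e-05,  1.57079374e+00]), 'dq': array([-0.00182369,  0.00081009,  0.00047216, -0.00029917, -0.00016659,
        0.00070873]), 'joint_efforts': array([ 1.34118254e-04, -5.39720750e+01,  3.46997988e+01,  1.34994497e-02,
       -1.60884554e-05,  1.79480878e-05]), 'position': array([ 0.20276377, -0.4839072 ,  0.25575181]), 'tool_rot': array([[ 9.22308419e-01,  3.86454329e-01, -4.82039054e-04],
       [ 3.86454630e-01, -9.22307656e-01,  1.18624598e-03],
       [ 1.38415855e-05, -1.28037088e-03, -9.99999180e-01]]), 'contact_force': array([-0.01600763,  0.08409085, -0.17518545]), 'torque': array([ 0.01620273,  0.0093889 , -0.01072818]), 'grip_force': 0.0, 'finger_gap': 0.9986010541514244}
```

View pics/scene0.png

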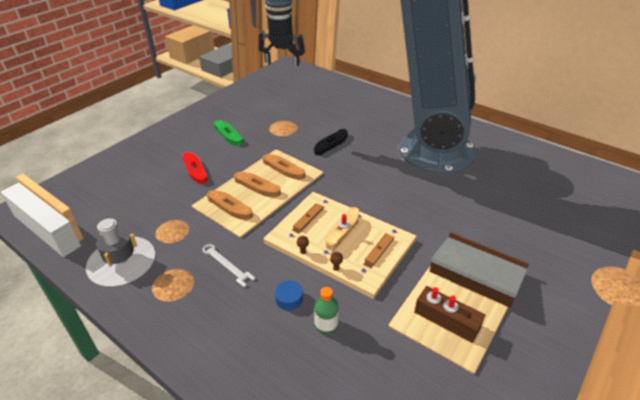

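View pics/top0.png

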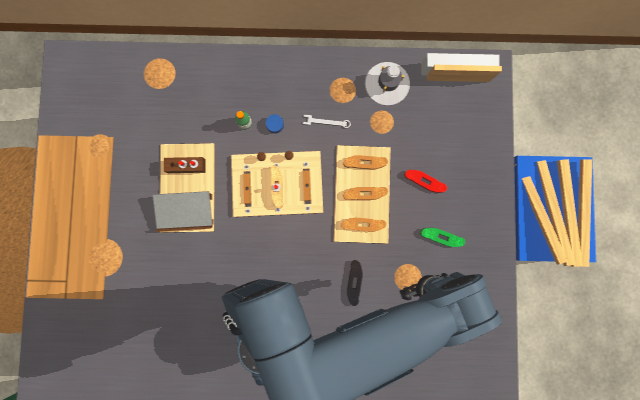

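The scene view shows the jig with the pale piece pinned at about (343,228), three brown blanks on the stock board at (230,204), (257,183) and (284,166), and the pin block at (449,312) with two pins. In the top view the blanks are at (365,162), (365,193) and (363,225). The look-alikes are red (425,181), green (443,238) and black (354,283).

I take the three brown blanks on the stock board as the ones meant, because they are darker wood. I'll confirm this in an enlarged crop.

```bash
python3 - <<'E'
from h import *
im,P=cloud('top0')
c=im[135:245,150:410]; cv2.imwrite('pics/c1.png',cv2.resize(c,None,fx=3,fy=3,interpolation=cv2.INTER_CUBIC)[:,:,::-1])
def at(u,v,tag): 
    return
for n,(u,v) in dict(restmid=(183,210),board=(255,200),stock=(340,200),table=(220,120),railL=(247,180),railR=(306,180),b1=(352,160),b2=(350,193),b3=(350,225),fin=(277,198),block=(203,170)).items():
    print(n,np.round(np.nanmedian(P[v-1:v+2,u-1:u+2].reshape(-1,3),0),4))
im,P=cloud('scene0')
for n,(u,v) in dict(restmid=(478,266),board=(350,270),stock=(250,215),table=(220,100),block=(470,325),b=(218,197)).items():
    print('s',n,np.round(np.nanmedian(P[v-1:v+2,u-1:u+2].reshape(-1,3),0),4))
E
```

```text
restmid [0.4282 0.3239 0.0479]
board [0.4721 0.0681 0.0185]
stock [ 0.4794 -0.2454  0.0072]
table [0.7739 0.212  0.0021]
railL [0.5443 0.0986 0.0291]
railR [ 0.5491 -0.118   0.0268]
b1 [ 0.6262 -0.2858  0.0309]
b2 [ 0.5046 -0.2805  0.0261]
b3 [ 0.3871 -0.2814  0.0265]
fin [ 0.4786 -0.015   0.0497]
block [0.5754 0.2568 0.0417]
s restmid [0.4407 0.3275 0.0514]
s board [0.6112 0.0776 0.0171]
s stock [ 0.6176 -0.2554  0.0206]
s table [ 1.944e-01 -8.252e-01  6.000e-04]
s block [0.6103 0.382  0.057 ]
s b [ 0.6233 -0.3755  0.0286]
```

View pics/c1.png

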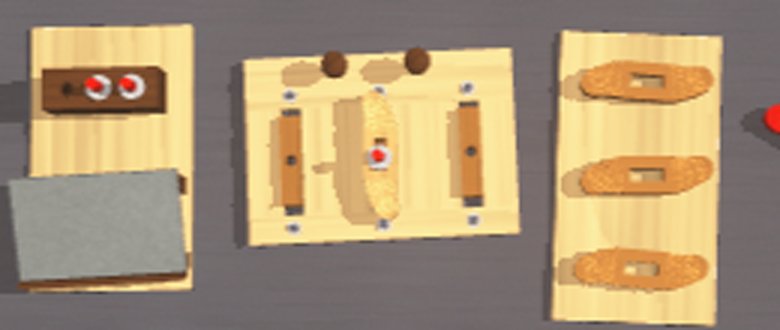

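The crop shows three brown blanks with mortises at (647,80), (645,176) and (641,268) on the plywood board. The red, green and black copies lie off it, so the brown three are the ones meant. Rail holes show at (291,160) and (471,151), and the finished piece's pin is on the mid rail. In the block the left hole (67,88) is free. Next I rectify both views to world planes for precise measurement.

```bash
cat >> h.py <<'E'
def rect(tag,z,x0,x1,y0,y1,s):
    "world-plane image: row grows with -x, col grows with -y, s px/m"
    im,d,T,(fx,fy,cx,cy)=load(tag); h,w=int((x1-x0)*s),int((y1-y0)*s)
    r,c=np.mgrid[:h,:w]; W=np.stack([x1-r/s,y1-c/s,np.full(r.shape,z),np.ones(r.shape)],-1)
    C=W@np.linalg.inv(T).T
    return cv2.remap(im,(fx*C[...,0]/C[...,2]+cx).astype('f4'),(fy*C[...,1]/C[...,2]+cy).astype('f4'),cv2.INTER_CUBIC)
E
python3 - <<'E'
from h import *
a=rect('top0',.029,.35,.68,-.42,.15,1350); b=rect('scene0',.029,.35,.68,-.42,.15,1350)
for i,t in((a,'ra'),(b,'rb')):
    for k in range(-4,2): cv2.putText(i,f'{k/10}',(int((.15-k/10)*1350),10),0,.35,(255,0,255)); i[::20,int((.15-k/10)*1350)]=(255,0,255)
    for k in(4,5,6): i[int((.68-k/10)*1350),::20]=(255,0,255)
cv2.imwrite('pics/r1.png',np.vstack([a,b])[:,:,::-1][:, :]); print(a.shape)
v=cv2.imread('pics/r1.png'); cv2.imwrite('pics/r1s.png',cv2.resize(v,None,fx=.67,fy=.67,interpolation=cv2.INTER_AREA))
# blanks by segmentation on z=.029
for tag in('top0','scene0'):
    s=2000; g=rect(tag,.029,.34,.68,-.42,-.17,s); hsv=cv2.cvtColor(g,cv2.COLOR_RGB2HSV)
    m=((hsv[...,0]<16)&(hsv[...,1]>140)&(hsv[...,2]>70)).astype('u1'); m=cv2.morphologyEx(m,cv2.MORPH_OPEN,np.ones((9,9)))
    n,l,st,ce=cv2.connectedComponentsWithStats(m)
    for i in range(1,n):
        if st[i,4]>8000: print(tag,'cent',np.round([.68-ce[i,1]/s,-.17-ce[i,0]/s],4),st[i,2:5]/np.array([2,2,4]))
E
```

```text
(445, 769, 3)
top0 cent [ 0.6199 -0.3362] [ 130.5    50.   3696.25]
top0 cent [ 0.5053 -0.3332] [ 133.    48.  3541.5]
top0 cent [ 0.3908 -0.3304] [ 118.5    48.   3231.75]
scene0 cent [ 0.626  -0.3279] [ 173.5    57.5  7997.25]
scene0 cent [ 0.5115 -0.329 ] [ 171.5    60.   8431.25]
scene0 cent [ 0.3976 -0.3234] [ 173.5    62.   8409.75]
```

View pics/r1s.png

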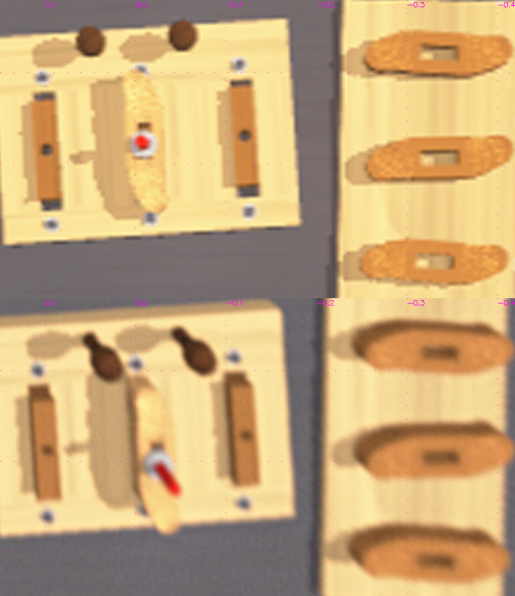

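The rectified views agree to about 2–3 mm. The mortises are near (0.6205,-0.335), (0.505,-0.334) and (0.3895,-0.3315). The left and right rail holes are near (0.5135,0.0985) and (0.5295,-0.121). Next I refine the yaws, jig, rest and pins.

```bash
cat > m.py <<'E'
from h import *
def blankfit(tag,c,z=.029,s=2000,pale=False):
    "fit centre-line of straight sides near c (blank along -y) in top view"
    g=rect(tag,z,c[0]-.06,c[0]+.06,c[1]-.1,c[1]+.1,s); hsv=cv2.cvtColor(g,cv2.COLOR_RGB2HSV).astype(float)
    bm=((hsv[...,0]<17)&(hsv[...,1]>115)).astype('u1')
    bm=cv2.morphologyEx(bm,cv2.MORPH_CLOSE,np.ones((37,37))); bm=cv2.morphologyEx(bm,cv2.MORPH_OPEN,np.ones((15,15)))
    n,l,st,ce=cv2.connectedComponentsWithStats(bm); i=l[g.shape[0]//2+20,g.shape[1]//2] or 1+np.argmax(st[1:,4]); m=l==i
    cols=np.arange(g.shape[1]//2-50,g.shape[1]//2+51); up=[np.where(m[:,k])[0].min() for k in cols]; lo=[np.where(m[:,k])[0].max() for k in cols]
    pu=np.polyfit(cols,up,1);pl=np.polyfit(cols,lo,1); cc=ce[i]
    X=lambda r:c[0]+.06-r/s; Y=lambda q:c[1]+.1-q/s
    mid=(np.polyval(pu,g.shape[1]/2)+np.polyval(pl,g.shape[1]/2))/2
    ext=np.where(m.any(0))[0]
    return dict(cent=np.round([X(cc[1]),Y(cc[0])],4),midx=round(X(mid),4),ymid_ext=round((Y(ext[0])+Y(ext[-1]))/2,4),len=(ext[-1]-ext[0])/s,slopes=np.round(np.degrees(np.arctan([pu[0],pl[0]])),2),w=round((np.polyval(pl,200)-np.polyval(pu,200))/s,4),area=round(st[i,4]/s/s*1e6))
E
python3 - <<'E'
from m import *
for c in((.6205,-.335),(.505,-.334),(.3895,-.3315)): print(blankfit('top0',c))
# jig board
for tag in('top0','scene0'):
    s=1500; g=rect(tag,.018,.34,.72,-.19,.21,s); hsv=cv2.cvtColor(g,cv2.COLOR_RGB2HSV)
    m=(hsv[...,1]>60).astype('u1'); m=cv2.morphologyEx(m,cv2.MORPH_CLOSE,np.ones((25,25)));m=cv2.morphologyEx(m,cv2.MORPH_OPEN,np.ones((45,45)))
    n,l,st,ce=cv2.connectedComponentsWithStats(m); i=1+np.argmax(st[1:,4]); cn=cv2.findContours((l==i).astype('u1'),0,1)[0][0]
    r=cv2.minAreaRect(cn); print(tag,'jig',np.round([.72-r[0][1]/s,.21-r[0][0]/s],4),np.array(r[1])/s,r[2])
# point cloud things
im,P=cloud('top0'); x,y,z=np.moveaxis(P,-1,0); hsv=cv2.cvtColor(im,cv2.COLOR_RGB2HSV)
# rest plane
g=(hsv[...,1]<60)&(y>.2)&(y<.46)&(x>.33)&(x<.52)&(z>.025)
q=P[g]; c=q.mean(0); n=np.linalg.svd(q-c,full_matrices=False)[2][2]; n*=np.sign(n[2]); print('rest mean',c,'n',n,'tilt',np.degrees(np.arccos(n[2])),len(q))
mr=cv2.minAreaRect(q[:,:2].astype('f4')); print('rest rect',mr)
red=((hsv[...,0]<6)|(hsv[...,0]>174))&(hsv[...,1]>170)&(z>.06)
n,l,st,ce=cv2.connectedComponentsWithStats(red.astype('u1'))
for i in range(1,n): print('red',ce[i],st[i,4],np.nanmedian(P[l==i],0))
zz=(z>.035)&(hsv[...,2]<110)&(y>.2)&(y<.4)&(x>.52)&(x<.66); mr=cv2.minAreaRect(P[zz][:,:2].astype('f4')); print('block',mr,np.median(z[zz]))
im,P=cloud('scene0'); x,y,z=np.moveaxis(P,-1,0); hsv=cv2.cvtColor(im,cv2.COLOR_RGB2HSV)
red=((hsv[...,0]<6)|(hsv[...,0]>174))&(hsv[...,1]>150)&(z>.045)
n,l,st,ce=cv2.connectedComponentsWithStats(red.astype('u1'))
for i in range(1,n): print('sred',ce[i],st[i,4],np.nanmedian(P[l==i],0))
zz=(z>.042)&(hsv[...,2]<110)&(y>.2)&(y<.4)&(x>.52)&(x<.66); mr=cv2.minAreaRect(P[zz][:,:2].astype('f4')); print('block',mr,np.median(z[zz]))
g=(hsv[...,1]<60)&(y>.2)&(y<.46)&(x>.33)&(x<.52)&(z>.025); q=P[g]; c=q.mean(0); n=np.linalg.svd(q-c,full_matrices=False)[2][2]; n*=np.sign(n[2]); print('rest mean',c,'n',n,'tilt',np.degrees(np.arccos(n[2])),len(q)); print(cv2.minAreaRect(q[:,:2].astype('f4')))
a=[rect(t,zz,.34,.64,.2,.46,1400) for t,zz in(('top0',.048),('scene0',.048))]
cv2.imwrite('pics/r2.png',np.hstack(a)[:,:,::-1])
E
```

```text
{'cent': array([ 0.6197, -0.3318]), 'midx': np.float64(0.6195), 'ymid_ext': np.float64(-0.333), 'len': np.float64(0.165), 'slopes': array([2.98, 0.  ]), 'w': np.float64(0.05), 'area': 7117}
{'cent': array([ 0.5036, -0.3257]), 'midx': np.float64(0.5044), 'ymid_ext': np.float64(-0.325), 'len': np.float64(0.182), 'slopes': array([-1.47, -2.64]), 'w': np.float64(0.0482), 'area': 7494}
{'cent': array([ 0.39 , -0.321]), 'midx': np.float64(0.3901), 'ymid_ext': np.float64(-0.3208), 'len': np.float64(0.1785), 'slopes': array([4.09, 0.8 ]), 'w': np.float64(0.0476), 'area': 7219}
top0 jig [ 0.5368 -0.0088] [0.23644094 0.33634285] 86.2218017578125
scene0 jig [ 0.5381 -0.0118] [0.250788   0.34816858] 86.17095184326172
rest mean [0.43005965 0.32529128 0.04712498] n [-0.2579052  -0.01850392  0.96599302] tilt 14.985117806217287 1889
rest rect ((0.430014967918396, 0.3260665535926819), (0.1231006383895874, 0.20410634577274323), 4.225961208343506)
red [180.93333333 162.73333333] 15 [0.59308554 0.32412418 0.08899858]
red [192.15384615 162.61538462] 13 [0.59529492 0.28621493 0.08807434]
red [275.63636364 186.45454545] 11 [ 0.51823179 -0.01228289  0.08126817]
block ((0.592145562171936, 0.32435286045074463), (0.047864221036434174, 0.137945756316185), 3.8069522380828857) 0.053177573320653315
sred [343.54285714 218.88571429] 35 [ 0.51981825 -0.00880011  0.07348709]
sred [434.39622642 292.24528302] 53 [0.60010641 0.28935467 0.08484195]
sred [451.61016949 300.79661017] 59 [0.59765805 0.3288938  0.08585063]
block ((0.5966474413871765, 0.32986488938331604), (0.05017795413732529, 0.13617867231369019), 3.215684413909912) 0.05565885046385993
rest mean [0.43599702 0.32874023 0.04912584] n [-0.23244212 -0.0196078   0.97241256] tilt 13.48952982450559 2767
((0.4260534942150116, 0.32406380772590637), (0.13513995707035065, 0.20087815821170807), 4.471433639526367)
```

View pics/r2.png

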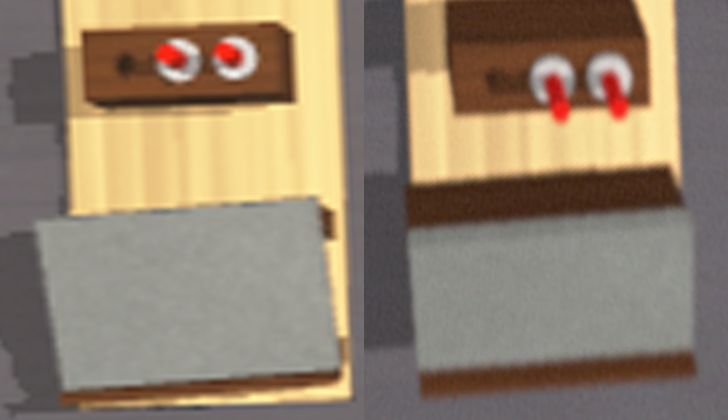

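Triangulated positions (m), all matching the expected heights:

| Thing | Position | Yaw |
|---|---|---|
| jig origin | (0.520, -0.0105) | 3.6° |
| pin1 | (0.519, -0.009), flange top 0.055 | – |
| block middle hole | (0.5945, 0.3283), top ≈ 0.057 | – |
| block right pin | (0.5963, 0.2875) | – |
| free block hole | (0.5922, 0.368) | – |
| rest | (0.430, 0.325, 0.048) | 4.2° |

Starting the move to pin1.

Request:
play_rows(
  steps=[
    [[0.5, 0.032, 0.048, -0.004, 0, 0, 0.18], [0.5, 0.064, 0.096, -0.008, 0, 0, 0.36], [0.5, 0.096, 0.144, -0.012, 0, 0, 0.54], [0.5, 0.128, 0.192, -0.016, 0, 0, 0.72], [0.5, 0.16, 0.24, -0.02, 0, 0, 0.9]],
  ],
)

```text
clock: 0.72
position: [0.3635, -0.2425, 0.2361]
tool_rot: [[0.265, 0.964, -0.0], [0.964, -0.265, 0.0], [0.0, -0.0, -1.0]]
contact_force: [1.2, -0.6, -0.2]
finger_gap: 0.497
grip_force: 0.0
```

Request:
play_rows(
  steps=[
    [[0.5, 0.032, 0.048, -0.01, 0, 0, 0.17], [0.5, 0.064, 0.096, -0.02, 0, 0, 0.338], [0.5, 0.096, 0.144, -0.04, 0, 0, 0.338], [0.5, 0.128, 0.192, -0.06, 0, 0, 0.338], [0.5, 0.156, 0.235, -0.09, 0, 0, 0.338]],
  ],
)

```text
clock: 1.35
position: [0.5202, -0.0072, 0.1459]
tool_rot: [[-0.065, 0.998, 0.001], [0.998, 0.065, -0.0], [-0.0, 0.001, -1.0]]
contact_force: [0.8, -1.1, -0.7]
finger_gap: 0.497
grip_force: 0.0
```

```bash
cat > st.py <<'E'
from h import *
s=telemetry.observe(); R=s['tool_rot']
print('t',round(s['clock'],2),'p',np.round(s['position'],4),'F',np.round(s['contact_force'],1),'T',np.round(s['torque'],2),'gap',round(s['finger_gap'],3),'gf',round(s['grip_force'],1),'psi',round(float(np.degrees(np.arctan2(R[1,0],R[0,0]))),2),'z',np.round(R[:,2],4),'q',np.round(s['qpos'],2))
E
python3 st.py
```

```text
t 1.35 p [ 0.5202 -0.0072  0.1459] F [ 0.8 -1.1 -0.7] T [-0.06 -0.02  0.02] gap 0.497 gf 0.0 psi 93.7 z [ 1.4e-03 -1.0e-04 -1.0e+00] q [-0.01  0.29 -0.23  1.04 -0.    1.49]
```

Request:
play_rows(
  steps=[
    [[0.5, 0, 0, -0.02, 0, 0, 0], [0.5, 0, 0, -0.04, 0, 0, 0], [0.5, 0, 0, -0.055, 0, 0, 0], [0.5, 0, 0, -0.064, 0, 0, 0], [0.5, 0, 0, -0.064, 0, 0, 0]],
  ],
)

```text
clock: 1.98
position: [0.5186, -0.0094, 0.082]
tool_rot: [[-0.064, 0.998, -0.001], [0.998, 0.064, 0.0], [0.0, -0.001, -1.0]]
contact_force: [0.6, -0.0, -1.5]
finger_gap: 0.5
grip_force: 0.0
```

Request:
play_rows(
  steps=[
    [[0, 0, 0, 0, 0, 0, 0], [0, 0, 0, 0, 0, 0, 0], [0, 0, 0, 0, 0, 0, 0], [0, 0, 0, 0, 0, 0, 0], [0, 0, 0, 0, 0, 0, 0]],
  ],
)

```text
clock: 2.6
position: [0.519, -0.0093, 0.083]
tool_rot: [[-0.064, 0.998, 0.001], [0.998, 0.064, -0.0], [-0.0, 0.001, -1.0]]
contact_force: [-2.6, -1.7, 7.3]
finger_gap: 0.138
grip_force: 58.5
```

```bash
python3 st.py; python3 - <<'E'
from h import *
snap('scene','s1'); im=load('s1')[0][180:290,270:430]; cv2.imwrite('pics/s1c.png',cv2.resize(im,None,fx=4,fy=4,interpolation=cv2.INTER_CUBIC)[:,:,::-1])
E
```

```text
t 2.6 p [ 0.519  -0.0093  0.083 ] F [-2.6 -1.7  7.3] T [-0.19  0.54 -0.  ] gap 0.138 gf 58.5 psi 93.66 z [ 8.e-04 -2.e-04 -1.e+00] q [-0.02  0.35 -0.33  0.89 -0.    1.49]
```

View pics/s1c.png

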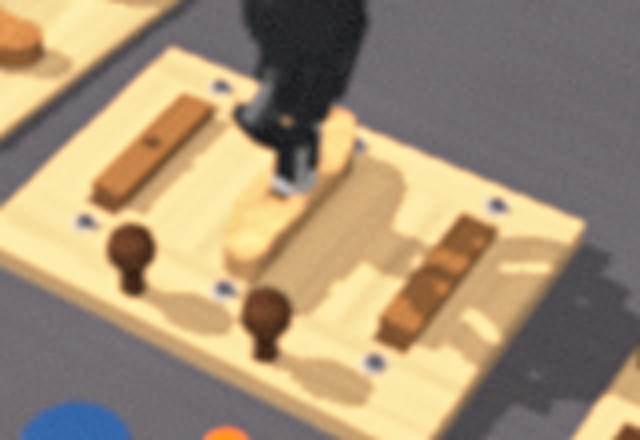

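The pin is gripped at (300,165) in the crop. Lifting and carrying it to the free block hole.

Request:
play_rows(
  steps=[
    [[0, 0, 0, 0.01, 0, 0, 0], [0, 0, 0, 0.025, 0, 0, 0], [0, 0, 0, 0.05, 0, 0, 0], [0, 0, 0, 0.08, 0, 0, 0], [0, 0, 0, 0.11, 0, 0, 0]],
  ],
)

```text
clock: 3.28
position: [0.519, -0.0092, 0.1943]
tool_rot: [[-0.064, 0.998, 0.001], [0.998, 0.064, 0.0], [-0.0, 0.001, -1.0]]
contact_force: [0.0, -0.7, -0.9]
finger_gap: 0.141
grip_force: 58.5
```

Request:
play_rows(
  steps=[
    [[0, 0.01, 0.05, 0, 0, 0, 0], [0, 0.02, 0.105, 0, 0, 0, 0], [0, 0.03, 0.16, 0, 0, 0, 0], [0, 0.04, 0.215, 0, 0, 0, 0], [0, 0.05, 0.27, 0, 0, 0, 0]],
  ],
)

```text
clock: 3.9
position: [0.5691, 0.2628, 0.1936]
tool_rot: [[-0.064, 0.998, 0.001], [0.998, 0.064, 0.001], [0.0, 0.001, -1.0]]
contact_force: [0.8, -0.3, -1.3]
finger_gap: 0.137
grip_force: 58.6
```

Request:
play_rows(
  steps=[
    [[0, 0.01, 0.05, 0, 0, 0, 0], [0, 0.0234, 0.1, 0, 0, 0, 0], [0, 0.0234, 0.107, -0.02, 0, 0, 0], [0, 0.0234, 0.107, -0.05, 0, 0, 0], [0, 0.0234, 0.107, -0.05, 0, 0, 0]],
  ],
)

```text
clock: 4.53
position: [0.5911, 0.3674, 0.1408]
tool_rot: [[-0.064, 0.998, -0.003], [0.998, 0.064, -0.002], [-0.002, -0.004, -1.0]]
contact_force: [0.2, -0.6, -0.4]
finger_gap: 0.139
grip_force: 58.6
```

```bash
python3 st.py; python3 - <<'E'
from h import *
snap('scene','s2'); snap('top','t2')
a=load('s2')[0][250:350,390:510]; b=load('t2')[0][140:190,150:220]
a=cv2.resize(a,None,fx=4,fy=4,interpolation=cv2.INTER_CUBIC); b=cv2.resize(b,(560,400),interpolation=cv2.INTER_CUBIC)[:, 100:420]
cv2.imwrite('pics/s2c.png',np.hstack([a,b])[:,:,::-1])
E
```

```text
t 4.53 p [0.5911 0.3674 0.1408] F [ 0.2 -0.6 -0.4] T [-0.03  0.05  0.01] gap 0.139 gf 58.6 psi 93.69 z [-0.0034 -0.0021 -1.    ] q [0.56 0.59 0.24 1.23 0.   2.06]
```

View pics/s2c.png

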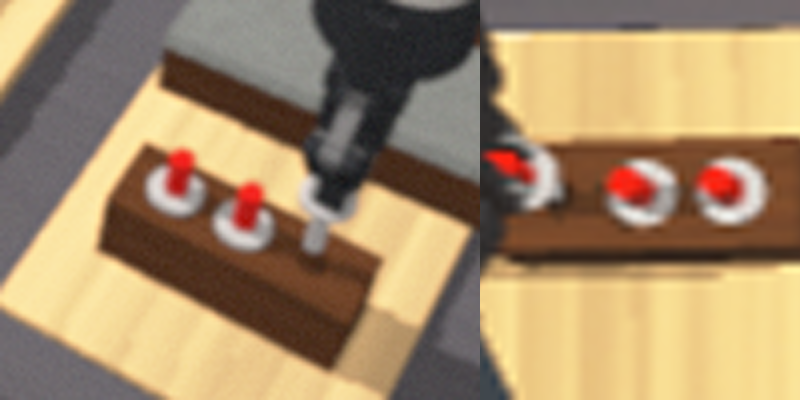

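The pin foot (313,248) hangs just above the free hole (312,262). Probing down.

Request:
play_rows(
  steps=[
    [[0, 0, 0, -0.005, 0, 0, 0], [0, 0, 0, -0.01, 0, 0, 0], [0, 0, 0, -0.014, 0, 0, 0], [0, 0, 0, -0.018, 0, 0, 0], [0, 0, 0, -0.018, 0, 0, 0]],
  ],
)

```text
clock: 5.25
position: [0.5921, 0.3678, 0.1239]
tool_rot: [[-0.064, 0.998, -0.001], [0.998, 0.064, -0.0], [-0.0, -0.001, -1.0]]
contact_force: [0.3, 1.2, -1.8]
finger_gap: 0.137
grip_force: 58.6
```

```bash
python3 st.py
```

```text
t 5.25 p [0.5921 0.3678 0.1239] F [ 0.3  1.2 -1.8] T [ 0.09 -0.04 -0.  ] gap 0.137 gf 58.6 psi 93.67 z [-6.e-04 -2.e-04 -1.e+00] q [0.56 0.59 0.21 1.19 0.   2.06]
```

Request:
play_rows(
  steps=[
    [[0, 0, 0, -0.01, 0, 0, 0], [0, 0, 0, -0.02, 0, 0, 0], [0, 0, 0, -0.028, 0, 0, 0], [0, 0, 0, -0.032, 0, 0, 0], [0, 0, 0, -0.034, 0, 0, 0]],
  ],
)

```text
clock: 5.88
position: [0.5922, 0.3679, 0.0901]
tool_rot: [[-0.064, 0.998, -0.0], [0.998, 0.064, 0.0], [0.0, -0.0, -1.0]]
contact_force: [-3.6, 0.6, 10.5]
finger_gap: 0.138
grip_force: 60.0
```

```bash
python3 st.py
```

```text
t 5.88 p [0.5922 0.3679 0.0901] F [-3.6  0.6 10.5] T [ 0.14  0.66 -0.02] gap 0.138 gf 60.0 psi 93.67 z [-3.e-04  1.e-04 -1.e+00] q [0.56 0.62 0.16 1.12 0.   2.06]
```

Request:
play_rows(
  steps=[
    [[0.5, 0, 0, 0, 0, 0, 0], [0.5, 0, 0, 0, 0, 0, 0], [0.5, 0, 0, 0.02, 0, 0, 0], [0.5, 0, 0, 0.05, 0, 0, 0], [0.7, 0, 0, 0.1, 0, 0, 0]],
  ],
)

```text
clock: 6.5
position: [0.5915, 0.3672, 0.1898]
tool_rot: [[-0.064, 0.998, -0.003], [0.998, 0.064, -0.002], [-0.002, -0.003, -1.0]]
contact_force: [0.5, -0.2, 1.1]
finger_gap: 0.694
grip_force: 0.0
```

```bash
python3 st.py; python3 - <<'E'
from h import *
snap('scene','s3'); snap('top','t3')
o=[]
for t in('t3','s3'):
    g=rect(t,.05,.42,.62,-.08,.06,2800); 
    for k in(.45,.5,.55,.6): g[int((.62-k)*2800),::8]=(255,0,255)
    for k in(-.05,0.,.05): g[::8,int((.06-k)*2800)]=(255,0,255)
    o.append(g)
cv2.imwrite('pics/r3.png',np.hstack(o)[:,:,::-1]); print(g.shape)
im,P=cloud('t3'); hsv=cv2.cvtColor(im,cv2.COLOR_RGB2HSV); z=P[...,2]
red=((hsv[...,0]<6)|(hsv[...,0]>174))&(hsv[...,1]>170)&(z>.06)
n,l,st,ce=cv2.connectedComponentsWithStats(red.astype('u1'))
for i in range(1,n): print('red',ce[i],st[i,4],np.nanmedian(P[l==i],0))
E
```

```text
t 6.5 p [0.5915 0.3672 0.1898] F [ 0.5 -0.2  1.1] T [-0.01 -0.01  0.06] gap 0.694 gf 0.0 psi 93.66 z [-0.0028 -0.0019 -1.    ] q [ 0.56  0.57  0.33  1.34 -0.    2.06]
(560, 392, 3)
red [170.125 163.125] 16 [0.59174226 0.36391489 0.08739833]
red [180.58823529 162.70588235] 17 [0.59501737 0.32682518 0.08546843]
red [192.  162.5] 14 [0.595933   0.28657224 0.08390955]
```

View pics/r3.png

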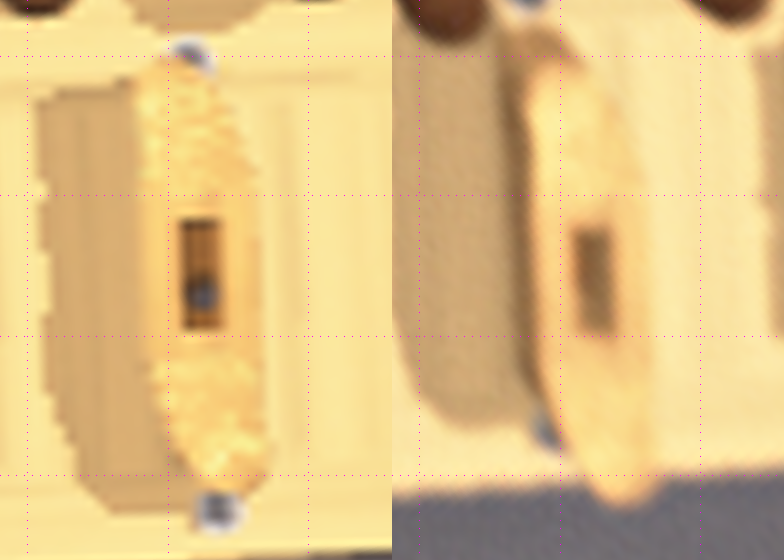

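The mortise centre is at about (0.521,-0.0118) in both views, and all three pins stand in the block. The mid rail hole shows near (0.5175,-0.0105). Moving to grasp the finished piece.

Request:
play_rows(
  steps=[
    [[0.75, -0.0085, -0.045, 0, 0, 0, 0.17], [0.75, -0.017, -0.09, 0, 0, 0, 0.34], [0.75, -0.0255, -0.135, 0, 0, 0, 0.51], [0.75, -0.034, -0.18, 0, 0, 0, 0.68], [0.75, -0.0425, -0.225, 0, 0, 0, 0.85]],
  ],
)

```text
clock: 7.22
position: [0.5494, 0.1413, 0.1903]
tool_rot: [[-0.795, 0.606, 0.0], [0.606, 0.795, -0.0], [-0.0, 0.0, -1.0]]
contact_force: [0.5, -0.4, 0.1]
finger_gap: 0.754
grip_force: 0.0
```

Request:
play_rows(
  steps=[
    [[0.75, -0.0085, -0.045, 0, 0, 0, 0.17], [0.75, -0.017, -0.09, 0, 0, 0, 0.34], [0.75, -0.0255, -0.135, -0.01, 0, 0, 0.51], [0.75, -0.0287, -0.1542, -0.035, 0, 0, 0.68], [0.75, -0.0287, -0.1542, -0.06, 0, 0, 0.721]],
  ],
)

```text
clock: 7.85
position: [0.5209, -0.0131, 0.13]
tool_rot: [[-0.998, -0.065, 0.001], [-0.065, 0.998, -0.001], [-0.001, -0.001, -1.0]]
contact_force: [0.3, -0.2, -0.5]
finger_gap: 0.75
grip_force: 0.0
```

Request:
play_rows(
  steps=[
    [[0.75, 0, 0, -0.02, 0, 0, 0], [0.75, 0, 0, -0.045, 0, 0, 0], [0.75, 0, 0, -0.065, 0, 0, 0], [0.75, 0, 0, -0.078, 0, 0, 0], [0.75, 0, 0, -0.083, 0, 0, 0]],
  ],
)

```text
clock: 8.48
position: [0.5209, -0.0114, 0.0468]
tool_rot: [[-0.998, -0.064, -0.001], [-0.064, 0.998, -0.0], [0.001, -0.0, -1.0]]
contact_force: [-0.1, 0.1, -0.2]
finger_gap: 0.75
grip_force: 0.0
```

```bash
python3 st.py
```

```text
t 8.47 p [ 0.5209 -0.0114  0.0468] F [-0.1  0.1 -0.2] T [0.04 0.03 0.03] gap 0.75 gf 0.0 psi -176.32 z [-6.e-04 -1.e-04 -1.e+00] q [-0.02  0.39 -0.37  0.8  -0.   -0.09]
```

Request:
play_rows(
  steps=[
    [[0.75, 0, 0, 0.0105, 0, 0, 0], [0, 0, 0, 0.0105, 0, 0, 0], [0, 0, 0, 0.0105, 0, 0, 0], [0, 0, 0, 0.0105, 0, 0, 0], [0, 0, 0, 0.0105, 0, 0, 0]],
  ],
)

```text
clock: 9.1
position: [0.5221, -0.0115, 0.0594]
tool_rot: [[-0.998, -0.064, 0.003], [-0.064, 0.998, -0.0], [-0.003, -0.001, -1.0]]
contact_force: [-2.2, -0.1, 11.5]
finger_gap: 0.45
grip_force: 60.0
```

Request:
play_rows(
  steps=[
    [[0, 0, 0, 0, 0, 0, 0], [0, 0, 0, 0.01, 0, 0, 0], [0, 0, 0, 0.03, 0, 0, 0], [0, 0, 0, 0.06, 0, 0, 0], [0, 0, 0, 0.1, 0, 0, 0]],
  ],
)

```text
clock: 9.72
position: [0.5204, -0.0113, 0.1587]
tool_rot: [[-0.998, -0.064, -0.001], [-0.064, 0.998, -0.0], [0.001, 0.0, -1.0]]
contact_force: [0.5, -0.8, -1.1]
finger_gap: 0.451
grip_force: 61.1
```

```bash
python3 st.py
```

```text
t 9.72 p [ 0.5204 -0.0113  0.1587] F [ 0.5 -0.8 -1.1] T [-0.   -0.05 -0.  ] gap 0.451 gf 61.1 psi -176.32 z [-1.4e-03 -1.0e-04 -1.0e+00] q [-0.02  0.28 -0.21  1.08 -0.   -0.09]
```

Request:
play_rows(
  steps=[
    [[0, -0.0106, 0.0335, 0.01, 0, 0, -0.156], [0, -0.0212, 0.067, 0.02, 0, 0, -0.312], [0, -0.0318, 0.1005, 0.03, 0, 0, -0.468], [0, -0.0424, 0.134, 0.03, 0, 0, -0.624], [0, -0.053, 0.1675, 0.03, 0, 0, -0.78]],
  ],
)

```text
clock: 10.35
position: [0.4676, 0.1572, 0.1885]
tool_rot: [[-0.751, 0.66, 0.001], [0.66, 0.751, 0.0], [-0.0, 0.001, -1.0]]
contact_force: [0.2, -0.2, -0.9]
finger_gap: 0.449
grip_force: 61.0
```

Request:
play_rows(
  steps=[
    [[0, -0.0106, 0.0335, 0, 0, 0, -0.156], [0, -0.0212, 0.067, 0, 0, 0, -0.312], [0, -0.0318, 0.1005, 0, 0, 0, -0.468], [0, -0.0424, 0.134, 0, 0, 0, -0.624], [0, -0.053, 0.1675, 0, 0, 0, -0.78]],
  ],
)

```text
clock: 10.98
position: [0.4145, 0.3247, 0.1884]
tool_rot: [[-0.07, 0.998, 0.0], [0.998, 0.07, 0.0], [0.0, 0.0, -1.0]]
contact_force: [0.5, -0.7, -1.0]
finger_gap: 0.453
grip_force: 61.0
```

Request:
play_rows(
  steps=[
    [[0, 0, 0, -0.01, 0.008, -0.1, 0], [0, -0.003, 0, -0.02, 0.0192, -0.2611, 0], [0, -0.003, 0, -0.04, 0.0192, -0.2611, 0], [0, -0.003, 0, -0.06, 0.0192, -0.2611, 0], [0, -0.003, 0, -0.07, 0.0192, -0.2611, 0]],
  ],
)

```text
clock: 11.6
position: [0.4116, 0.3233, 0.1173]
tool_rot: [[-0.075, 0.963, 0.257], [0.997, 0.073, 0.019], [-0.001, 0.258, -0.966]]
contact_force: [-0.6, -0.7, -0.7]
finger_gap: 0.453
grip_force: 61.1
```

```bash
python3 st.py;  python3 - <<'E'
from h import *
snap('scene','s4'); a=load('s4')[0][215:345,390:540]
cv2.imwrite('pics/s4c.png',cv2.resize(a,None,fx=4,fy=4,interpolation=cv2.INTER_CUBIC)[:,:,::-1])
E
```

```text
t 11.6 p [0.4116 0.3233 0.1173] F [-0.6 -0.7 -0.7] T [-0.06  0.28  0.01] gap 0.453 gf 61.1 psi 94.31 z [ 0.2574  0.0185 -0.9661] q [ 0.75  0.2  -0.48  0.68 -0.16  2.23]
```

View pics/s4c.png

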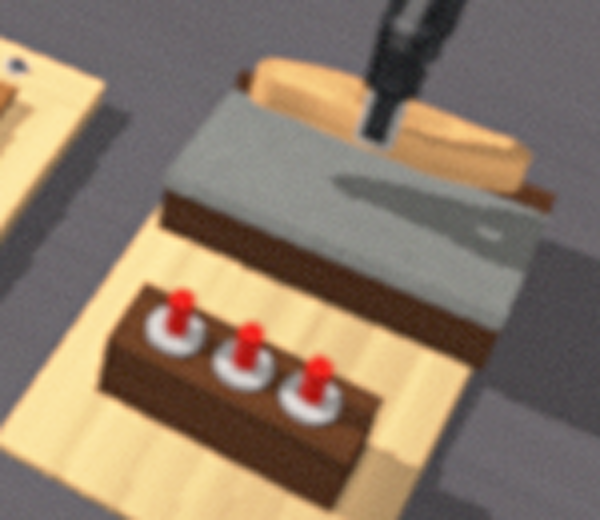

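The piece hangs level over the rest and is aligned with it. Descending along the slope's normal.

Request:
play_rows(
  steps=[
    [[0, 0.0039, 0.0003, -0.0145, 0, 0, 0], [0, 0.0065, 0.0005, -0.024, 0, 0, 0], [0, 0.0085, 0.0006, -0.032, 0, 0, 0], [0, 0.0098, 0.0007, -0.0365, 0, 0, 0], [0, 0.0098, 0.0007, -0.0365, 0, 0, 0]],
  ],
)

```text
clock: 12.28
position: [0.4219, 0.3242, 0.0811]
tool_rot: [[-0.075, 0.963, 0.258], [0.997, 0.072, 0.019], [-0.001, 0.258, -0.966]]
contact_force: [0.1, 0.1, -1.1]
finger_gap: 0.455
grip_force: 61.1
```

```bash
python3 st.py
```

```text
t 12.28 p [0.4219 0.3242 0.0811] F [ 0.1  0.1 -1.1] T [-0.01  0.25  0.02] gap 0.455 gf 61.1 psi 94.28 z [ 0.2577  0.0186 -0.966 ] q [ 0.74  0.25 -0.52  0.59 -0.16  2.22]
```

Request:
play_rows(
  steps=[
    [[0, 0.0006, 0, -0.002, 0, 0, 0], [0, 0.0011, 0.0001, -0.004, 0, 0, 0], [0, 0.0016, 0.0001, -0.006, 0, 0, 0], [0, 0.0016, 0.0001, -0.006, 0, 0, 0], [0, 0.0016, 0.0001, -0.006, 0, 0, 0]],
  ],
)

```text
clock: 12.9
position: [0.4233, 0.3245, 0.0763]
tool_rot: [[-0.075, 0.963, 0.259], [0.997, 0.073, 0.02], [0.0, 0.259, -0.966]]
contact_force: [-6.7, -3.0, 13.9]
finger_gap: 0.452
grip_force: 63.0
```

```bash
python3 st.py
```

```text
t 12.9 p [0.4233 0.3245 0.0763] F [-6.7 -3.  13.9] T [-0.59  1.03 -0.13] gap 0.452 gf 63.0 psi 94.31 z [ 0.2586  0.0197 -0.9658] q [ 0.74  0.26 -0.53  0.57 -0.16  2.22]
```

Request:
play_rows(
  steps=[
    [[0.5, 0, 0, 0, 0, 0, 0], [0.55, 0, 0, 0, 0, 0, 0], [0.65, 0, 0, 0, 0, 0, 0], [0.7, -0.0026, -0.0002, 0.0097, 0, 0, 0], [0.7, -0.0077, -0.0006, 0.029, 0, 0, 0]],
  ],
)

```text
clock: 13.52
position: [0.4153, 0.3235, 0.1043]
tool_rot: [[-0.075, 0.964, 0.257], [0.997, 0.073, 0.018], [-0.001, 0.258, -0.966]]
contact_force: [0.2, 1.0, 0.4]
finger_gap: 0.702
grip_force: 0.0
```

Request:
play_rows(
  steps=[
    [[0.7, -0.008, 0, 0.03, 0, 0, 0], [0.7, -0.016, 0, 0.06, 0, 0, 0], [0.7, -0.016, 0, 0.09, -0.008, 0.12, 0], [0.7, -0.016, -0.02, 0.1, -0.0192, 0.2611, 0], [0.7, -0.016, -0.06, 0.1, -0.0192, 0.2611, 0]],
  ],
)

```text
clock: 14.15
position: [0.4018, 0.2646, 0.2054]
tool_rot: [[-0.075, 0.997, -0.0], [0.997, 0.075, 0.001], [0.001, -0.0, -1.0]]
contact_force: [0.3, -0.9, -0.3]
finger_gap: 0.703
grip_force: 0.0
```

```bash
python3 st.py;  python3 - <<'E'
from h import *
snap('scene','s5');snap('top','t5'); a=load('s5')[0][215:345,390:540]
A=cv2.resize(a,None,fx=3,fy=3,interpolation=cv2.INTER_CUBIC)
B=cv2.resize(load('t5')[0][180:240,145:225],None,fx=4,fy=4,interpolation=cv2.INTER_CUBIC)
B=np.vstack([B,np.zeros((390-240,320,3),'u1')])
cv2.imwrite('pics/s5c.png',np.hstack([A,B])[:,:,::-1])
im,P=cloud('s5'); x,y,z=np.moveaxis(P,-1,0); hsv=cv2.cvtColor(im,cv2.COLOR_RGB2HSV)
n=np.array([-.258,-.019,.966]); h=(P-np.array([.430,.325,.048]))@n
R=np.array([[.963,-.073],[.0707,.997],[.2588,0]])
for t in('s5','t5'):
    im,P=cloud(t); Q=P-np.array([.430,.325,.048]); h=Q@n; l=Q@R
    m=(h>.013)&(h<.03)&(abs(l[...,0])<.07)&(abs(l[...,1])<.12); q=l[m]; print(t,m.sum(),'c',q.mean(0),(q.min(0)+q.max(0))/2,np.ptp(q,axis=0),'h',np.median(h[m]), cv2.minAreaRect(q.astype('f4')))
E
```

```text
t 14.15 p [0.4018 0.2646 0.2054] F [ 0.3 -0.9 -0.3] T [-0.02 -0.05  0.02] gap 0.703 gf 0.0 psi 94.32 z [-4.0e-04  1.3e-03 -1.0e+00] q [ 0.58  0.19 -0.21  1.17  0.    2.08]
s5 711 c [0.00125782 0.00403411] [-0.02181481 -0.00125296] [0.09550192 0.19596243] h 0.019643270729730395 ((-0.021802736446261406, -0.001650989055633545), (0.19592411816120148, 0.09517170488834381), 89.45063781738281)
t5 115 c [-0.00460304 -0.05285012] [-0.02393332 -0.03263423] [0.09129139 0.12252179] h 0.018630732955085674 ((-0.021954046562314034, -0.03500412404537201), (0.1222580298781395, 0.08973541855812073), 86.6717300415039)
```

View pics/s5c.png

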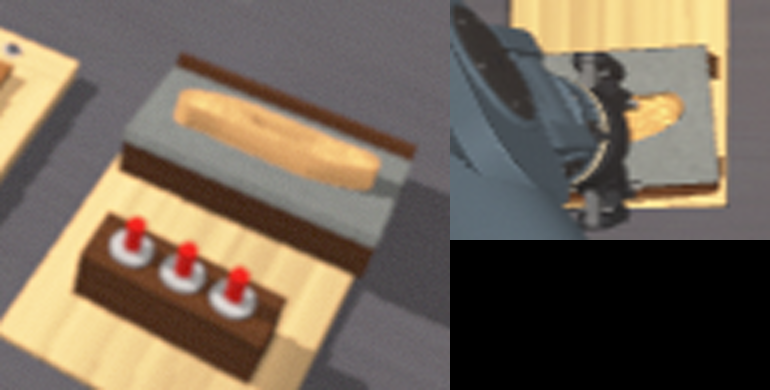

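The finished piece lies centred on the rest, with its top 19–20 mm above the slope. Checking that the blanks haven't been knocked.

```bash
cat > chk.py <<'E'
from m import *
import sys
def mort(tag,z=.029):
    s=2000; g=rect(tag,z,.33,.70,-.44,-.20,s); hsv=cv2.cvtColor(g,cv2.COLOR_RGB2HSV)
    m=((hsv[...,0]<17)&(hsv[...,1]>115)).astype('u1'); m=cv2.morphologyEx(m,cv2.MORPH_OPEN,np.ones((9,9)))
    cs,h=cv2.findContours(m,cv2.RETR_CCOMP,cv2.CHAIN_APPROX_NONE); o=[]
    for c,hh in zip(cs,h[0]):
        a=cv2.contourArea(c)/4
        if hh[3]>=0 and 150<a<900:
            r=cv2.minAreaRect(c); p=r[0]; o.append((np.round([.70-p[1]/s,-.20-p[0]/s],4),np.round(np.array(r[1])/2),round(r[2],1)))
    return o
if __name__=='__main__':
    for t in sys.argv[1:]:
        for o in mort(t): print(t,*o)
E
python3 - <<'E'
from chk import *
snap('top','t6');snap('scene','s6')
for t in('top0','t6','scene0','s6'):
    for o in mort(t): print(t,*o)
a=load('scene0')[0].astype(int);b=load('s6')[0].astype(int); d=(abs(a-b).sum(2)>90); d[:150]=0; d[:,330:]=0
print('changed',d.sum(), np.argwhere(d).mean(0) if d.any() else '')
E
```

```text
top0 [ 0.3903 -0.3282] [40. 17.] 5.0
top0 [ 0.5047 -0.3333] [15. 39.] 83.5
top0 [ 0.621  -0.3328] [38. 14.] 0.0
t6 [ 0.3905 -0.3282] [40. 16.] 4.8
t6 [ 0.5047 -0.3338] [16. 39.] 89.0
t6 [ 0.6206 -0.3332] [13. 39.] 88.6
changed 14 [243.5        327.85714286]
```

Request:
play_rows(
  steps=[
    [[0.75, 0, -0.054, 0, 0, 0, 0], [0.75, 0, -0.108, 0, 0, 0, 0], [0.75, 0, -0.162, 0, 0, 0, 0], [0.75, 0, -0.216, 0, 0, 0, 0], [0.75, 0, -0.27, 0, 0, 0, 0]],
  ],
)

```text
clock: 14.98
position: [0.4, -0.007, 0.2048]
tool_rot: [[-0.076, 0.997, 0.001], [0.997, 0.076, 0.0], [-0.0, 0.001, -1.0]]
contact_force: [1.1, 0.3, -0.4]
finger_gap: 0.752
grip_force: 0.0
```

Request:
play_rows(
  steps=[
    [[0.75, 0, -0.054, 0, 0, 0, 0], [0.75, 0, -0.108, 0, 0, 0, 0], [0.75, 0, -0.162, 0, 0, 0, 0], [0.75, 0, -0.216, 0, 0, 0, 0], [0.75, 0, -0.27, 0, 0, 0, 0]],
  ],
)

```text
clock: 15.6
position: [0.4003, -0.2775, 0.2047]
tool_rot: [[-0.076, 0.997, 0.001], [0.997, 0.076, -0.0], [-0.001, 0.001, -1.0]]
contact_force: [1.8, 0.3, -0.6]
finger_gap: 0.752
grip_force: 0.0
```

Request:
play_rows(
  steps=[
    [[0.75, -0.0096, -0.054, 0, 0, 0, -0.125], [0.75, -0.0096, -0.054, -0.04, 0, 0, -0.125], [0.75, -0.0096, -0.054, -0.09, 0, 0, -0.125], [0.75, -0.0096, -0.054, -0.12, 0, 0, -0.125], [0.75, -0.0096, -0.054, -0.14, 0, 0, -0.125]],
  ],
)

```text
clock: 16.23
position: [0.3905, -0.3293, 0.0629]
tool_rot: [[0.049, 0.999, -0.001], [0.999, -0.049, 0.001], [0.001, -0.001, -1.0]]
contact_force: [0.2, -0.0, 0.8]
finger_gap: 0.748
grip_force: 0.0
```

```bash
python3 st.py
```

```text
t 16.23 p [ 0.3905 -0.3293  0.0629] F [ 0.2 -0.   0.8] T [0.03 0.01 0.06] gap 0.748 gf 0.0 psi 87.19 z [-9.e-04  9.e-04 -1.e+00] q [-0.7   0.36 -0.38  0.84  0.    0.92]
```

Request:
play_rows(
  steps=[
    [[0.75, 0, 0, -0.015, 0, 0, 0], [0.75, 0, 0, -0.027, 0, 0, 0], [0.75, 0, 0, -0.027, 0, 0, 0], [0, 0, 0, -0.027, 0, 0, 0], [0, 0, 0, -0.027, 0, 0, 0]],
  ],
)

```text
clock: 16.85
position: [0.3907, -0.3305, 0.0383]
tool_rot: [[0.05, 0.999, 0.001], [0.999, -0.05, -0.001], [-0.001, 0.001, -1.0]]
contact_force: [-0.0, 2.0, 4.9]
finger_gap: 0.521
grip_force: 61.7
```

Request:
play_rows(
  steps=[
    [[0, 0, 0, 0, 0, 0, 0], [0, 0, 0, 0, 0, 0, 0], [0, 0, 0, 0, 0, 0, 0], [0, 0, 0, 0, 0, 0, 0], [0, 0, 0, 0, 0, 0, 0]],
  ],
)

```text
clock: 17.48
position: [0.3907, -0.3305, 0.0384]
tool_rot: [[0.05, 0.999, 0.001], [0.999, -0.05, -0.001], [-0.001, 0.001, -1.0]]
contact_force: [0.0, 1.7, 5.6]
finger_gap: 0.521
grip_force: 61.7
```

```bash
python3 st.py
```

```text
t 17.48 p [ 0.3907 -0.3305  0.0384] F [0.  1.7 5.6] T [ 0.27  0.16 -0.02] gap 0.521 gf 61.7 psi 87.13 z [ 0.0014 -0.001  -1.    ] q [-0.7   0.39 -0.41  0.77  0.    0.92]
```

Request:
play_rows(
  steps=[
    [[0, 0, 0, 0.01, 0, 0, 0], [0, 0, 0, 0.035, 0, 0, 0], [0, 0, 0, 0.07, 0, 0, 0], [0, 0.01, 0.025, 0.1, 0, 0, 0.1], [0, 0.02, 0.05, 0.1125, 0, 0, 0.264]],
  ],
)

```text
clock: 18.1
position: [0.411, -0.2803, 0.1523]
tool_rot: [[-0.216, 0.976, 0.003], [0.976, 0.216, -0.002], [-0.002, 0.002, -1.0]]
contact_force: [-0.4, -0.1, -0.8]
finger_gap: 0.521
grip_force: 61.3
```

Request:
play_rows(
  steps=[
    [[0, 0.012, 0.029, 0, 0, 0, 0.16], [0, 0.024, 0.058, 0, 0, 0, 0.32], [0, 0.036, 0.087, 0, 0, 0, 0.48], [0, 0.048, 0.116, 0, 0, 0, 0.64], [0, 0.06, 0.145, 0, 0, 0, 0.8]],
  ],
)

```text
clock: 18.73
position: [0.4706, -0.1343, 0.1506]
tool_rot: [[-0.852, 0.524, 0.001], [0.524, 0.852, -0.0], [-0.001, 0.0, -1.0]]
contact_force: [-0.1, -0.5, -0.7]
finger_gap: 0.522
grip_force: 61.3
```

Request:
play_rows(
  steps=[
    [[0, 0.012, 0.029, 0, 0, 0, 0.16], [0, 0.024, 0.058, 0, 0, 0, 0.32], [0, 0.036, 0.087, 0, 0, 0, 0.48], [0, 0.049, 0.1245, 0, 0, 0, 0.62], [0, 0.049, 0.1245, 0, 0, 0, 0.62]],
  ],
)

```text
clock: 19.35
position: [0.52, -0.0087, 0.1504]
tool_rot: [[-0.998, -0.067, 0.001], [-0.067, 0.998, 0.0], [-0.001, 0.0, -1.0]]
contact_force: [-0.7, -0.6, -0.7]
finger_gap: 0.52
grip_force: 61.3
```

Request:
play_rows(
  steps=[
    [[0, 0, 0, -0.025, 0, 0, 0], [0, 0, 0, -0.05, 0, 0, 0], [0, 0, 0, -0.07, 0, 0, 0], [0, 0, 0, -0.08, 0, 0, 0], [0, 0, 0, -0.083, 0, 0, 0]],
  ],
)

```text
clock: 19.98
position: [0.519, -0.0111, 0.0668]
tool_rot: [[-0.998, -0.062, -0.0], [-0.062, 0.998, -0.0], [0.0, -0.0, -1.0]]
contact_force: [0.6, 0.2, -0.9]
finger_gap: 0.522
grip_force: 61.3
```

```bash
python3 st.py
```

```text
t 19.98 p [ 0.519  -0.0111  0.0668] F [ 0.6  0.2 -0.9] T [ 0.02 -0.03 -0.06] gap 0.522 gf 61.3 psi -176.43 z [-3.e-04 -2.e-04 -1.e+00] q [-0.02  0.37 -0.35  0.85 -0.   -0.08]
```

Request:
play_rows(
  steps=[
    [[0, 0.001, 0.0005, -0.004, 0, 0, 0], [0, 0.001, 0.0005, -0.007, 0, 0, 0], [0, 0.001, 0.0005, -0.009, 0, 0, 0], [0, 0.001, 0.0005, -0.009, 0, 0, 0], [0, 0.001, 0.0005, -0.009, 0, 0, 0]],
  ],
)

```text
clock: 20.6
position: [0.5205, -0.0102, 0.0593]
tool_rot: [[-0.998, -0.063, 0.002], [-0.063, 0.998, -0.0], [-0.002, -0.0, -1.0]]
contact_force: [-4.6, -1.1, 14.8]
finger_gap: 0.522
grip_force: 63.0
```

```bash
python3 st.py
```

```text
t 20.6 p [ 0.5205 -0.0102  0.0593] F [-4.6 -1.1 14.8] T [ 0.05  0.92 -0.05] gap 0.522 gf 63.0 psi -176.38 z [ 1.7e-03 -2.0e-04 -1.0e+00] q [-0.02  0.38 -0.36  0.83 -0.   -0.08]
```

Request:
play_rows(
  steps=[
    [[0.6, 0, 0, 0, 0, 0, 0], [0.7, 0, 0, 0, 0, 0, 0], [0.7, 0, 0, 0.02, 0, 0, 0], [0.7, 0, 0, 0.06, 0, 0, 0], [0.7, 0, 0, 0.102, 0, 0, 0]],
  ],
)

```text
clock: 21.22
position: [0.5199, -0.0102, 0.1605]
tool_rot: [[-0.998, -0.063, -0.001], [-0.063, 0.998, -0.0], [0.001, -0.0, -1.0]]
contact_force: [1.4, 0.2, 0.2]
finger_gap: 0.698
grip_force: 0.0
```

Request:
play_rows(
  steps=[
    [[0.5, 0.0076, 0.03, 0, 0, 0, -0.157], [0.5, 0.0152, 0.06, 0, 0, 0, -0.314], [0.5, 0.0228, 0.09, 0, 0, 0, -0.471], [0.5, 0.0304, 0.12, 0, 0, 0, -0.628], [0.5, 0.038, 0.15, 0, 0, 0, -0.785]],
  ],
)

```text
clock: 21.85
position: [0.5583, 0.1409, 0.1595]
tool_rot: [[-0.747, 0.665, -0.0], [0.665, 0.747, -0.0], [0.0, -0.0, -1.0]]
contact_force: [1.2, -0.1, 0.4]
finger_gap: 0.502
grip_force: 0.0
```

Request:
play_rows(
  steps=[
    [[0.5, 0.0076, 0.03, 0, 0, 0, -0.157], [0.5, 0.0152, 0.06, 0, 0, 0, -0.314], [0.5, 0.0228, 0.09, 0, 0, 0, -0.471], [0.5, 0.0304, 0.12, 0, 0, 0, -0.628], [0.5, 0.0385, 0.1485, 0, 0, 0, -0.785]],
  ],
)

```text
clock: 22.48
position: [0.5968, 0.2894, 0.1594]
tool_rot: [[-0.059, 0.998, -0.0], [0.998, 0.059, -0.0], [-0.0, -0.0, -1.0]]
contact_force: [0.6, 0.8, 0.8]
finger_gap: 0.5
grip_force: 0.0
```

```bash
python3 st.py; python3 - <<'E'
from h import *
snap('scene','s7'); snap('top','t7')
o=[]
for t in('t7','s7'):
    g=rect(t,.05,.42,.62,-.08,.06,2800); 
    for k in(.45,.5,.55,.6): g[int((.62-k)*2800),::8]=(255,0,255)
    for k in(-.05,0.,.05): g[::8,int((.06-k)*2800)]=(255,0,255)
    o.append(g)
cv2.imwrite('pics/r7.png',np.hstack(o)[:,:,::-1])
from chk import mort
print(mort('t7'))
E
```

```text
t 22.48 p [0.5968 0.2894 0.1594] F [0.6 0.8 0.8] T [-0.02 -0.04 -0.03] gap 0.5 gf 0.0 psi 93.38 z [-5.e-04 -2.e-04 -1.e+00] q [0.45 0.52 0.17 1.22 0.   1.96]
[(array([ 0.5051, -0.3339]), array([15., 40.]), 83.2), (array([ 0.6205, -0.333 ]), array([38., 14.]), 0.0)]
```

View pics/r7.png

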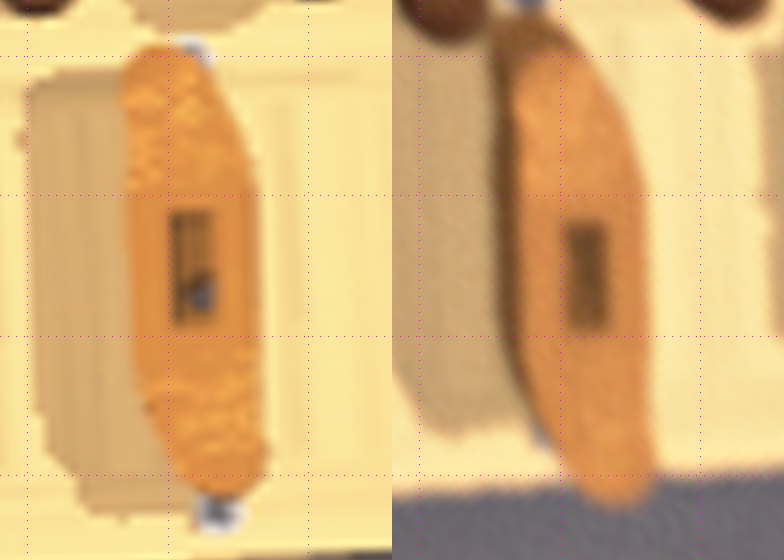

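The blank lies on the mid rail, mortise at about (0.523,-0.0092), along it and within about 3 mm of centre. The rail hole shows through the mortise at (200,294). Fetching the pin.

Request:
play_rows(
  steps=[
    [[0.5, 0, -0.0008, -0.025, 0, 0, 0], [0.5, 0, -0.0008, -0.05, 0, 0, 0], [0.5, 0, -0.0008, -0.068, 0, 0, 0], [0.5, 0, -0.0008, -0.068, 0, 0, 0], [0, 0, -0.0008, -0.068, 0, 0, 0]],
  ],
)

```text
clock: 23.2
position: [0.597, 0.2874, 0.0925]
tool_rot: [[-0.064, 0.998, 0.0], [0.998, 0.064, 0.0], [0.0, 0.0, -1.0]]
contact_force: [0.4, 0.8, -0.2]
finger_gap: 0.301
grip_force: 0.0
```

Request:
play_rows(
  steps=[
    [[0, 0, 0, 0, 0, 0, 0], [0, 0, 0, 0, 0, 0, 0], [0, 0, 0, 0, 0, 0, 0], [0, 0, 0, 0, 0, 0, 0], [0, 0, 0, 0, 0, 0, 0]],
  ],
)

```text
clock: 23.82
position: [0.5973, 0.2877, 0.093]
tool_rot: [[-0.064, 0.998, 0.002], [0.998, 0.064, 0.001], [0.001, 0.002, -1.0]]
contact_force: [0.3, -1.3, 7.0]
finger_gap: 0.141
grip_force: 58.7
```

```bash
python3 st.py
```

```text
t 23.82 p [0.5973 0.2877 0.093 ] F [ 0.3 -1.3  7. ] T [-0.22  0.13 -0.01] gap 0.141 gf 58.7 psi 93.67 z [ 1.8e-03  7.0e-04 -1.0e+00] q [ 0.45  0.56  0.06  1.07 -0.    1.96]
```

Request:
play_rows(
  steps=[
    [[0, 0, 0, 0.012, 0, 0, 0], [0, 0, 0, 0.03, 0, 0, 0], [0, 0, 0, 0.055, 0, 0, 0], [0, 0, 0, 0.085, 0, 0, 0], [0, 0, 0, 0.108, 0, 0, 0]],
  ],
)

```text
clock: 24.45
position: [0.5968, 0.2877, 0.2018]
tool_rot: [[-0.064, 0.998, 0.001], [0.998, 0.064, 0.001], [0.001, 0.001, -1.0]]
contact_force: [0.1, 0.8, -1.3]
finger_gap: 0.135
grip_force: 58.6
```

Request:
play_rows(
  steps=[
    [[0, -0.0132, -0.05, 0, 0, 0, 0], [0, -0.0264, -0.1, 0, 0, 0, 0], [0, -0.0396, -0.15, 0, 0, 0, 0], [0, -0.0528, -0.2, 0, 0, 0, 0], [0, -0.066, -0.25, 0, 0, 0, 0]],
  ],
)

```text
clock: 25.08
position: [0.5301, 0.0361, 0.2006]
tool_rot: [[-0.064, 0.998, 0.001], [0.998, 0.064, 0.0], [-0.0, 0.001, -1.0]]
contact_force: [1.0, 0.1, -0.2]
finger_gap: 0.137
grip_force: 58.7
```

Request:
play_rows(
  steps=[
    [[0, -0.013, -0.048, 0, 0, 0, 0], [0, -0.013, -0.048, -0.02, 0, 0, 0], [0, -0.013, -0.048, -0.045, 0, 0, 0], [0, -0.013, -0.048, -0.062, 0, 0, 0], [0, -0.013, -0.048, -0.066, 0, 0, 0]],
  ],
)

```text
clock: 25.7
position: [0.5171, -0.0105, 0.1335]
tool_rot: [[-0.064, 0.998, -0.001], [0.998, 0.064, 0.0], [0.0, -0.001, -1.0]]
contact_force: [-0.4, 0.4, -0.8]
finger_gap: 0.137
grip_force: 58.7
```

```bash
python3 st.py
```

```text
t 25.7 p [ 0.5171 -0.0105  0.1335] F [-0.4  0.4 -0.8] T [-0.06  0.06 -0.03] gap 0.137 gf 58.7 psi 93.66 z [-1.4e-03  1.0e-04 -1.0e+00] q [-0.02  0.3  -0.26  1.02  0.    1.49]
```

Request:
play_rows(
  steps=[
    [[0, 0, 0, -0.006, 0, 0, 0], [0, 0, 0, -0.012, 0, 0, 0], [0, 0, 0, -0.018, 0, 0, 0], [0, 0, 0, -0.021, 0, 0, 0], [0, 0, 0, -0.021, 0, 0, 0]],
  ],
)

```text
clock: 26.32
position: [0.5176, -0.0105, 0.1126]
tool_rot: [[-0.064, 0.998, -0.001], [0.998, 0.064, 0.0], [0.0, -0.001, -1.0]]
contact_force: [-0.8, -0.0, -0.5]
finger_gap: 0.132
grip_force: 58.7
```

Request:
play_rows(
  steps=[
    [[0, 0, 0, -0.003, 0, 0, 0], [0, 0, 0, -0.006, 0, 0, 0], [0, 0, 0, -0.009, 0, 0, 0], [0, 0, 0, -0.011, 0, 0, 0], [0, 0, 0, -0.011, 0, 0, 0]],
  ],
)

```text
clock: 26.95
position: [0.5176, -0.0105, 0.1016]
tool_rot: [[-0.064, 0.998, -0.0], [0.998, 0.064, -0.0], [-0.0, -0.0, -1.0]]
contact_force: [-0.3, -0.4, -0.4]
finger_gap: 0.134
grip_force: 58.7
```

```bash
python3 st.py
```

```text
t 26.95 p [ 0.5176 -0.0105  0.1016] F [-0.3 -0.4 -0.4] T [-0.07  0.08 -0.  ] gap 0.134 gf 58.7 psi 93.66 z [-5.e-04 -0.e+00 -1.e+00] q [-0.02  0.33 -0.31  0.94 -0.    1.49]
```

Request:
play_rows(
  steps=[
    [[0, 0, 0, -0.004, 0, 0, 0], [0, 0, 0, -0.008, 0, 0, 0], [0, 0, 0, -0.012, 0, 0, 0], [0, 0, 0, -0.015, 0, 0, 0], [0, 0, 0, -0.017, 0, 0, 0]],
  ],
)

```text
clock: 27.58
position: [0.5177, -0.0105, 0.0858]
tool_rot: [[-0.064, 0.998, 0.0], [0.998, 0.064, -0.0], [-0.0, 0.0, -1.0]]
contact_force: [-9.6, -0.1, 31.0]
finger_gap: 0.137
grip_force: 61.9
```

```bash
python3 st.py
```

```text
t 27.57 p [ 0.5177 -0.0105  0.0858] F [-9.6 -0.1 31. ] T [-0.18  2.09  0.01] gap 0.137 gf 61.9 psi 93.67 z [ 5.e-04 -1.e-04 -1.e+00] q [-0.02  0.34 -0.33  0.9  -0.    1.49]
```

The pin seated (flange down at TCP z 0.0858 with 31 N), so the hole is engaged. Releasing, lifting and checking the remaining blanks.

Request:
play_rows(
  steps=[
    [[0.3, 0, 0, 0.0005, 0, 0, 0], [0.5, 0, 0, 0.0005, 0, 0, 0], [0.5, 0, 0, 0.02, 0, 0, 0], [0.6, 0, 0, 0.06, 0, 0, 0], [0.75, 0, 0, 0.115, 0, 0, 0]],
  ],
)

```text
clock: 28.2
position: [0.5169, -0.0104, 0.1998]
tool_rot: [[-0.064, 0.998, -0.003], [0.998, 0.064, 0.0], [0.0, -0.003, -1.0]]
contact_force: [1.0, -0.2, -0.4]
finger_gap: 0.753
grip_force: 0.0
```

```bash
python3 st.py; python3 - <<'E'
from chk import *
snap('scene','s8'); snap('top','t8'); print(mort('t8'))
a=load('scene0')[0].astype(int);b=load('s8')[0].astype(int); d=(abs(a-b).sum(2)>90)
print([d[150:200,265:310].sum(),d[170:200,232:284].sum(),d[185:225,200:255].sum()])
E
```

```text
t 28.2 p [ 0.5169 -0.0104  0.1998] F [ 1.  -0.2 -0.4] T [ 0.01 -0.   -0.03] gap 0.753 gf 0.0 psi 93.67 z [-2.9e-03  2.0e-04 -1.0e+00] q [-0.02  0.25 -0.14  1.18  0.    1.49]
[(array([ 0.5049, -0.334 ]), array([15., 39.]), 83.5), (array([ 0.6207, -0.333 ]), array([38., 14.]), 0.0)]
[np.int64(637), np.int64(29), np.int64(0)]
```

Request:
play_rows(
  steps=[
    [[0.75, -0.003, -0.06, 0, 0, 0, -0.03], [0.75, -0.006, -0.12, 0, 0, 0, -0.03], [0.75, -0.009, -0.18, 0, 0, 0, -0.03], [0.75, -0.012, -0.24, 0, 0, 0, -0.03], [0.75, -0.013, -0.3, 0, 0, 0, -0.03]],
  ],
)

```text
clock: 28.92
position: [0.5043, -0.3124, 0.1993]
tool_rot: [[-0.034, 0.999, -0.0], [0.999, 0.034, 0.0], [0.0, -0.0, -1.0]]
contact_force: [0.7, -0.6, 1.2]
finger_gap: 0.751
grip_force: 0.0
```

Request:
play_rows(
  steps=[
    [[0.75, 0, -0.0257, -0.01, 0, 0, 0], [0.75, 0, -0.0257, -0.04, 0, 0, 0], [0.75, 0, -0.0257, -0.09, 0, 0, 0], [0.75, 0, -0.0257, -0.125, 0, 0, 0], [0.75, 0, -0.0257, -0.136, 0, 0, 0]],
  ],
)

```text
clock: 29.55
position: [0.5034, -0.3346, 0.061]
tool_rot: [[-0.035, 0.999, -0.004], [0.999, 0.035, 0.003], [0.003, -0.004, -1.0]]
contact_force: [-0.0, 0.6, 0.2]
finger_gap: 0.748
grip_force: 0.0
```

Request:
play_rows(
  steps=[
    [[0.75, 0, 0, -0.015, 0, 0, 0], [0.75, 0, 0, -0.027, 0, 0, 0], [0.75, 0, 0, -0.027, 0, 0, 0], [0, 0, 0, -0.027, 0, 0, 0], [0, 0, 0, -0.027, 0, 0, 0]],
  ],
)

```text
clock: 30.18
position: [0.5052, -0.3365, 0.0378]
tool_rot: [[-0.034, 0.999, 0.001], [0.999, 0.034, -0.001], [-0.001, 0.001, -1.0]]
contact_force: [-0.6, 1.1, 3.5]
finger_gap: 0.52
grip_force: 62.2
```

Request:
play_rows(
  steps=[
    [[0, 0, 0, 0, 0, 0, 0], [0, 0, 0, 0, 0, 0, 0], [0, 0, 0, 0, 0, 0, 0], [0, 0, 0, 0, 0, 0, 0], [0, 0, 0, 0, 0, 0, 0]],
  ],
)

```text
clock: 30.8
position: [0.5052, -0.3365, 0.0378]
tool_rot: [[-0.034, 0.999, 0.001], [0.999, 0.034, -0.001], [-0.001, 0.001, -1.0]]
contact_force: [0.1, 1.2, 6.9]
finger_gap: 0.519
grip_force: 62.3
```

```bash
python3 st.py
```

```text
t 30.8 p [ 0.5052 -0.3365  0.0378] F [0.1 1.2 6.9] T [ 0.11  0.19 -0.05] gap 0.519 gf 62.3 psi 91.95 z [ 0.0014 -0.001  -1.    ] q [-0.59  0.52 -0.17  0.88 -0.    0.95]
```

Request:
play_rows(
  steps=[
    [[0, 0, 0, 0.01, 0, 0, 0], [0, 0, 0, 0.035, 0, 0, 0], [0, 0, 0, 0.07, 0, 0, 0], [0, 0, 0.015, 0.1, 0, 0, 0.1], [0, 0, 0.03, 0.1125, 0, 0, 0.25]],
  ],
)

```text
clock: 31.42
position: [0.5052, -0.3063, 0.1517]
tool_rot: [[-0.284, 0.959, 0.002], [0.959, 0.284, -0.001], [-0.002, 0.002, -1.0]]
contact_force: [0.3, 0.4, -1.5]
finger_gap: 0.517
grip_force: 61.5
```

Request:
play_rows(
  steps=[
    [[0, 0.003, 0.02, 0, 0, 0, 0.16], [0, 0.006, 0.04, 0, 0, 0, 0.32], [0, 0.009, 0.06, 0, 0, 0, 0.48], [0, 0.012, 0.08, 0, 0, 0, 0.64], [0, 0.015, 0.1, 0, 0, 0, 0.8]],
  ],
)

```text
clock: 32.05
position: [0.5197, -0.2055, 0.1498]
tool_rot: [[-0.886, 0.463, 0.0], [0.463, 0.886, -0.0], [-0.0, -0.0, -1.0]]
contact_force: [0.9, -0.6, -0.9]
finger_gap: 0.52
grip_force: 61.5
```

Request:
play_rows(
  steps=[
    [[0, 0.003, 0.025, 0, 0, 0, 0.16], [0, 0.006, 0.05, 0, 0, 0, 0.32], [0, 0.0069, 0.075, 0, 0, 0, 0.48], [0, 0.0069, 0.0855, 0, 0, 0, 0.55], [0, 0.0069, 0.0855, 0, 0, 0, 0.55]],
  ],
)

```text
clock: 32.67
position: [0.5266, -0.1201, 0.1498]
tool_rot: [[-0.998, -0.064, 0.0], [-0.064, 0.998, -0.0], [-0.0, -0.0, -1.0]]
contact_force: [0.0, -0.4, -0.8]
finger_gap: 0.525
grip_force: 61.5
```

Request:
play_rows(
  steps=[
    [[0, 0, 0, -0.025, 0, 0, 0], [0, 0, 0, -0.05, 0, 0, 0], [0, 0, 0, -0.07, 0, 0, 0], [0, 0, 0, -0.08, 0, 0, 0], [0, 0, 0, -0.083, 0, 0, 0]],
  ],
)

```text
clock: 33.3
position: [0.5265, -0.121, 0.0661]
tool_rot: [[-0.998, -0.062, -0.0], [-0.062, 0.998, -0.0], [0.0, -0.0, -1.0]]
contact_force: [0.5, 1.2, -0.4]
finger_gap: 0.519
grip_force: 61.5
```

```bash
python3 st.py
```

```text
t 33.3 p [ 0.5265 -0.121   0.0661] F [ 0.5  1.2 -0.4] T [ 0.03 -0.01 -0.06] gap 0.519 gf 61.5 psi -176.45 z [-5.e-04 -1.e-04 -1.e+00] q [-0.23  0.4  -0.3   0.87 -0.   -0.29]
```

Request:
play_rows(
  steps=[
    [[0, 0, 0.0003, -0.004, 0, 0, 0], [0, 0, 0.0003, -0.007, 0, 0, 0], [0, 0, 0.0003, -0.0085, 0, 0, 0], [0, 0, 0.0003, -0.0085, 0, 0, 0], [0, 0, 0.0003, -0.0085, 0, 0, 0]],
  ],
)

```text
clock: 33.92
position: [0.5268, -0.1204, 0.0588]
tool_rot: [[-0.998, -0.063, 0.001], [-0.063, 0.998, -0.0], [-0.001, -0.0, -1.0]]
contact_force: [-2.5, -0.1, 7.7]
finger_gap: 0.516
grip_force: 62.4
```

Request:
play_rows(
  steps=[
    [[0.6, 0, 0, 0, 0, 0, 0], [0.7, 0, 0, 0, 0, 0, 0], [0.7, 0, 0, 0.02, 0, 0, 0], [0.7, 0, 0, 0.06, 0, 0, 0], [0.7, 0, 0, 0.102, 0, 0, 0]],
  ],
)

```text
clock: 34.55
position: [0.5263, -0.1203, 0.1606]
tool_rot: [[-0.998, -0.063, -0.001], [-0.063, 0.998, 0.0], [0.001, 0.0, -1.0]]
contact_force: [1.3, -0.5, 0.3]
finger_gap: 0.695
grip_force: 0.0
```

Request:
play_rows(
  steps=[
    [[0.5, 0.0068, 0.045, 0, 0, 0, -0.157], [0.5, 0.0136, 0.09, 0, 0, 0, -0.314], [0.5, 0.0204, 0.135, 0, 0, 0, -0.471], [0.5, 0.0272, 0.18, 0, 0, 0, -0.628], [0.5, 0.034, 0.225, 0, 0, 0, -0.785]],
  ],
)

```text
clock: 35.17
position: [0.5607, 0.1062, 0.1598]
tool_rot: [[-0.747, 0.665, 0.0], [0.665, 0.747, -0.0], [-0.0, 0.0, -1.0]]
contact_force: [0.2, -0.1, -0.0]
finger_gap: 0.501
grip_force: 0.0
```

Request:
play_rows(
  steps=[
    [[0.5, 0.0068, 0.045, 0, 0, 0, -0.157], [0.5, 0.0136, 0.09, 0, 0, 0, -0.314], [0.5, 0.0204, 0.135, 0, 0, 0, -0.471], [0.5, 0.0272, 0.18, 0, 0, 0, -0.628], [0.5, 0.0338, 0.2238, 0, 0, 0, -0.785]],
  ],
)

```text
clock: 35.8
position: [0.5944, 0.33, 0.1596]
tool_rot: [[-0.059, 0.998, -0.0], [0.998, 0.059, -0.0], [-0.0, -0.0, -1.0]]
contact_force: [0.3, -0.1, 0.3]
finger_gap: 0.501
grip_force: 0.0
```

```bash
python3 st.py; python3 - <<'E'
from chk import *
snap('scene','s9'); snap('top','t9')
o=[]
for t in('t9','s9'):
    g=rect(t,.05,.42,.62,-.19,-.05,2800); 
    for k in(.45,.5,.55,.6): g[int((.62-k)*2800),::8]=(255,0,255)
    for k in(-.15,-.1): g[::8,int((-.05-k)*2800)]=(255,0,255)
    o.append(g)
cv2.imwrite('pics/r9.png',np.hstack(o)[:,:,::-1]); print(mort('t9'))
E
```

```text
t 35.8 p [0.5944 0.33   0.1596] F [ 0.3 -0.1  0.3] T [ 0.01 -0.06  0.  ] gap 0.501 gf 0.0 psi 93.38 z [-1.e-04 -0.e+00 -1.e+00] q [0.51 0.55 0.22 1.24 0.   2.02]
[(array([ 0.6207, -0.3328]), array([38., 14.]), -0.0)]
```

View pics/r9.png

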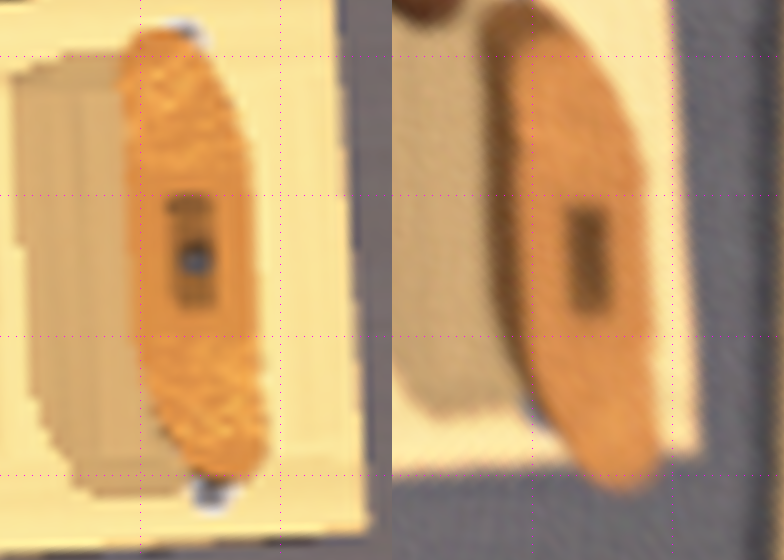

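The right-rail blank's mortise is at about (0.528,-0.119), well centred, and the hole at (197,260) gives about (0.530,-0.1203). Fetching the middle pin.

Request:
play_rows(
  steps=[
    [[0.5, 0, -0.0005, -0.025, 0, 0, 0], [0.5, 0, -0.0005, -0.05, 0, 0, 0], [0.5, 0, -0.0005, -0.068, 0, 0, 0], [0.5, 0, -0.0005, -0.068, 0, 0, 0], [0, 0, -0.0005, -0.068, 0, 0, 0]],
  ],
)

```text
clock: 36.52
position: [0.5947, 0.3278, 0.0925]
tool_rot: [[-0.064, 0.998, 0.001], [0.998, 0.064, 0.0], [0.0, 0.001, -1.0]]
contact_force: [0.0, -0.6, 0.8]
finger_gap: 0.3
grip_force: 0.0
```

Request:
play_rows(
  steps=[
    [[0, 0, 0, 0, 0, 0, 0], [0, 0, 0, 0, 0, 0, 0], [0, 0, 0, 0, 0, 0, 0], [0, 0, 0, 0, 0, 0, 0], [0, 0, 0, 0, 0, 0, 0]],
  ],
)

```text
clock: 37.15
position: [0.595, 0.3281, 0.0931]
tool_rot: [[-0.064, 0.998, 0.002], [0.998, 0.064, 0.001], [0.001, 0.002, -1.0]]
contact_force: [0.0, -0.9, 5.9]
finger_gap: 0.138
grip_force: 58.7
```

```bash
python3 st.py
```

```text
t 37.15 p [0.595  0.3281 0.0931] F [ 0.  -0.9  5.9] T [-0.21  0.   -0.01] gap 0.138 gf 58.7 psi 93.67 z [ 1.9e-03  8.0e-04 -1.0e+00] q [ 0.5   0.58  0.11  1.09 -0.    2.01]
```

Request:
play_rows(
  steps=[
    [[0, 0, 0, 0.012, 0, 0, 0], [0, 0, 0, 0.03, 0, 0, 0], [0, 0, 0, 0.055, 0, 0, 0], [0, 0, 0, 0.085, 0, 0, 0], [0, 0, 0, 0.108, 0, 0, 0]],
  ],
)

```text
clock: 37.78
position: [0.5945, 0.3281, 0.2018]
tool_rot: [[-0.064, 0.998, 0.001], [0.998, 0.064, 0.001], [0.001, 0.001, -1.0]]
contact_force: [-0.5, 1.1, -1.1]
finger_gap: 0.137
grip_force: 58.6
```

Request:
play_rows(
  steps=[
    [[0, -0.0072, -0.05, 0, 0, 0, 0], [0, -0.0144, -0.1, 0, 0, 0, 0], [0, -0.0216, -0.15, 0, 0, 0, 0], [0, -0.0288, -0.2, 0, 0, 0, 0], [0, -0.036, -0.25, 0, 0, 0, 0]],
  ],
)

```text
clock: 38.4
position: [0.558, 0.0765, 0.2006]
tool_rot: [[-0.064, 0.998, 0.001], [0.998, 0.064, 0.0], [0.0, 0.001, -1.0]]
contact_force: [1.3, 0.5, -1.7]
finger_gap: 0.138
grip_force: 58.7
```

Request:
play_rows(
  steps=[
    [[0, -0.0072, -0.05, 0, 0, 0, 0], [0, -0.0144, -0.1, 0, 0, 0, 0], [0, -0.0216, -0.15, 0, 0, 0, 0], [0, -0.0285, -0.1984, 0, 0, 0, 0], [0, -0.0285, -0.1984, -0.015, 0, 0, 0]],
  ],
)

```text
clock: 39.02
position: [0.5301, -0.1235, 0.1861]
tool_rot: [[-0.06, 0.998, 0.003], [0.998, 0.06, -0.001], [-0.001, 0.002, -1.0]]
contact_force: [0.2, -0.3, -1.0]
finger_gap: 0.136
grip_force: 58.7
```

Request:
play_rows(
  steps=[
    [[0, 0, 0, -0.02, 0, 0, 0], [0, 0, 0, -0.035, 0, 0, 0], [0, 0, 0, -0.046, 0, 0, 0], [0, 0, 0, -0.051, 0, 0, 0], [0, 0, 0, -0.051, 0, 0, 0]],
  ],
)

```text
clock: 39.65
position: [0.53, -0.1202, 0.1337]
tool_rot: [[-0.064, 0.998, -0.0], [0.998, 0.064, 0.0], [0.0, -0.0, -1.0]]
contact_force: [-0.3, -0.1, 0.2]
finger_gap: 0.14
grip_force: 58.7
```

```bash
python3 st.py
```

```text
t 39.65 p [ 0.53   -0.1202  0.1337] F [-0.3 -0.1  0.2] T [ 0.    0.05 -0.01] gap 0.14 gf 58.7 psi 93.69 z [-3.e-04  0.e+00 -1.e+00] q [-0.22  0.34 -0.2   1.04 -0.    1.28]
```

Request:
play_rows(
  steps=[
    [[0, 0, 0, -0.006, 0, 0, 0], [0, 0, 0, -0.012, 0, 0, 0], [0, 0, 0, -0.018, 0, 0, 0], [0, 0, 0, -0.021, 0, 0, 0], [0, 0, 0, -0.021, 0, 0, 0]],
  ],
)

```text
clock: 40.28
position: [0.5297, -0.1205, 0.1125]
tool_rot: [[-0.064, 0.998, -0.001], [0.998, 0.064, 0.0], [0.0, -0.001, -1.0]]
contact_force: [-0.0, -1.6, -0.2]
finger_gap: 0.137
grip_force: 58.7
```

Request:
play_rows(
  steps=[
    [[0, 0, 0, -0.003, 0, 0, 0], [0, 0, 0, -0.006, 0, 0, 0], [0, 0, 0, -0.009, 0, 0, 0], [0, 0, 0, -0.011, 0, 0, 0], [0, 0, 0, -0.011, 0, 0, 0]],
  ],
)

```text
clock: 40.9
position: [0.5298, -0.1204, 0.1016]
tool_rot: [[-0.064, 0.998, -0.0], [0.998, 0.064, 0.0], [0.0, -0.0, -1.0]]
contact_force: [-0.7, -0.3, -0.6]
finger_gap: 0.135
grip_force: 58.7
```

```bash
python3 st.py
```

```text
t 40.9 p [ 0.5298 -0.1204  0.1016] F [-0.7 -0.3 -0.6] T [0.02 0.06 0.03] gap 0.135 gf 58.7 psi 93.67 z [-5.e-04  1.e-04 -1.e+00] q [-0.22  0.37 -0.25  0.96 -0.    1.28]
```

Request:
play_rows(
  steps=[
    [[0, 0, 0, -0.004, 0, 0, 0], [0, 0, 0, -0.008, 0, 0, 0], [0, 0, 0, -0.012, 0, 0, 0], [0, 0, 0, -0.015, 0, 0, 0], [0, 0, 0, -0.0165, 0, 0, 0]],
  ],
)

```text
clock: 41.52
position: [0.5298, -0.1205, 0.0859]
tool_rot: [[-0.064, 0.998, 0.0], [0.998, 0.064, -0.0], [-0.0, 0.0, -1.0]]
contact_force: [-6.7, 1.0, 19.4]
finger_gap: 0.135
grip_force: 60.7
```

Request:
play_rows(
  steps=[
    [[0.3, 0, 0, 0.0005, 0, 0, 0], [0.5, 0, 0, 0.0005, 0, 0, 0], [0.5, 0, 0, 0.02, 0, 0, 0], [0.6, 0, 0, 0.06, 0, 0, 0], [0.75, 0, 0, 0.115, 0, 0, 0]],
  ],
)

```text
clock: 42.15
position: [0.5291, -0.1203, 0.2004]
tool_rot: [[-0.064, 0.998, -0.003], [0.998, 0.064, 0.001], [0.001, -0.003, -1.0]]
contact_force: [0.8, -0.6, 0.6]
finger_gap: 0.747
grip_force: 0.0
```

```bash
python3 st.py; python3 - <<'E'
from chk import *
snap('scene','s10'); snap('top','t10'); print(mort('t10'))
a=load('scene0')[0].astype(int);b=load('s10')[0].astype(int); d=(abs(a-b).sum(2)>90)
print([d[185:225,200:255].sum()])
im,P=cloud('s10'); hsv=cv2.cvtColor(im,cv2.COLOR_RGB2HSV); z=P[...,2]
red=((hsv[...,0]<6)|(hsv[...,0]>174))&(hsv[...,1]>150)&(z>.045)
n,l,st,ce=cv2.connectedComponentsWithStats(red.astype('u1'))
for i in range(1,n): print('red',ce[i],st[i,4],np.nanmedian(P[l==i],0),np.nanmax(P[l==i][:,2]))
E
```

```text
t 42.15 p [ 0.5291 -0.1203  0.2004] F [ 0.8 -0.6  0.6] T [-0.04 -0.05 -0.01] gap 0.747 gf 0.0 psi 93.67 z [-2.7e-03  6.0e-04 -1.0e+00] q [-0.22  0.29 -0.08  1.2  -0.    1.28]
[(array([ 0.6207, -0.333 ]), array([39., 14.]), -0.0)]
[np.int64(54)]
red [307.78571429 204.53571429] 28 [ 0.53282036 -0.11615828  0.07421167] 0.0843670090220544
red [343.87096774 218.93548387] 31 [ 0.52196499 -0.00641287  0.07587787] 0.08472602819947284
red [468.6557377  309.21311475] 61 [0.59619178 0.36701671 0.08520263] 0.09123578022552692
```

Request:
play_rows(
  steps=[
    [[0.75, 0.018, -0.0433, 0, 0, 0, -0.03], [0.75, 0.036, -0.0867, 0, 0, 0, -0.073], [0.75, 0.054, -0.13, 0, 0, 0, -0.073], [0.75, 0.072, -0.1733, 0, 0, 0, -0.073], [0.75, 0.09, -0.2167, 0, 0, 0, -0.073]],
  ],
)

```text
clock: 42.88
position: [0.6202, -0.3386, 0.1996]
tool_rot: [[0.009, 1.0, -0.001], [1.0, -0.009, 0.0], [0.0, -0.001, -1.0]]
contact_force: [0.6, 0.2, -0.4]
finger_gap: 0.751
grip_force: 0.0
```

Request:
play_rows(
  steps=[
    [[0.75, 0, 0, -0.03, 0, 0, 0], [0.75, 0, 0, -0.07, 0, 0, 0], [0.75, 0, 0, -0.11, 0, 0, 0], [0.75, 0, 0, -0.132, 0, 0, 0], [0.75, 0, 0, -0.136, 0, 0, 0]],
  ],
)

```text
clock: 43.5
position: [0.6187, -0.3366, 0.0619]
tool_rot: [[0.009, 1.0, -0.003], [1.0, -0.009, 0.002], [0.002, -0.003, -1.0]]
contact_force: [-0.6, 0.1, -1.0]
finger_gap: 0.746
grip_force: 0.0
```

Request:
play_rows(
  steps=[
    [[0.75, 0, 0, -0.015, 0, 0, 0], [0.75, 0, 0, -0.027, 0, 0, 0], [0.75, 0, 0, -0.027, 0, 0, 0], [0, 0, 0, -0.027, 0, 0, 0], [0, 0, 0, -0.027, 0, 0, 0]],
  ],
)

```text
clock: 44.12
position: [0.6204, -0.3375, 0.0383]
tool_rot: [[0.009, 1.0, 0.001], [1.0, -0.009, -0.001], [-0.001, 0.001, -1.0]]
contact_force: [-0.6, -0.7, 4.8]
finger_gap: 0.522
grip_force: 61.2
```

Request:
play_rows(
  steps=[
    [[0, 0, 0, 0, 0, 0, 0], [0, 0, 0, 0, 0, 0, 0], [0, 0, 0, 0, 0, 0, 0], [0, 0, 0, 0, 0, 0, 0], [0, 0, 0, 0, 0, 0, 0]],
  ],
)

```text
clock: 44.75
position: [0.6204, -0.3375, 0.0383]
tool_rot: [[0.009, 1.0, 0.001], [1.0, -0.009, -0.001], [-0.001, 0.001, -1.0]]
contact_force: [-0.7, 1.1, 5.0]
finger_gap: 0.523
grip_force: 61.2
```

```bash
python3 st.py
```

```text
t 44.75 p [ 0.6204 -0.3375  0.0383] F [-0.7  1.1  5. ] T [ 0.02  0.15 -0.03] gap 0.523 gf 61.2 psi 89.48 z [ 1.4e-03 -8.0e-04 -1.0e+00] q [-0.5   0.67  0.12  1.02 -0.    1.08]
```

Request:
play_rows(
  steps=[
    [[0, 0, 0, 0.01, 0, 0, 0], [0, 0, 0, 0.035, 0, 0, 0], [0, 0, 0, 0.07, 0, 0, 0], [0, 0, 0, 0.11, 0, 0, 0], [0, 0, 0, 0.135, 0, 0, 0]],
  ],
)

```text
clock: 45.38
position: [0.6202, -0.3374, 0.1749]
tool_rot: [[0.009, 1.0, 0.002], [1.0, -0.009, -0.001], [-0.001, 0.002, -1.0]]
contact_force: [0.9, -0.3, -0.9]
finger_gap: 0.525
grip_force: 60.7
```

Request:
play_rows(
  steps=[
    [[0, -0.0107, 0.0436, 0, 0, 0, 0.1643], [0, -0.0214, 0.0872, 0, 0, 0, 0.3286], [0, -0.0321, 0.1308, 0, 0, 0, 0.4929], [0, -0.0428, 0.1744, 0, 0, 0, 0.6572], [0, -0.0535, 0.218, 0, 0, 0, 0.8215]],
  ],
)

```text
clock: 46.0
position: [0.5658, -0.1178, 0.1727]
tool_rot: [[-0.73, 0.684, 0.0], [0.684, 0.73, -0.0], [-0.0, 0.0, -1.0]]
contact_force: [0.5, 1.3, -1.0]
finger_gap: 0.524
grip_force: 60.9
```

Request:
play_rows(
  steps=[
    [[0, -0.0107, 0.0436, 0, 0, 0, 0.1643], [0, -0.0214, 0.0872, 0, 0, 0, 0.3286], [0, -0.0321, 0.1308, 0, 0, 0, 0.4929], [0, -0.0428, 0.1744, 0, 0, 0, 0.6572], [0, -0.0534, 0.2178, 0, 0, 0, 0.8215]],
  ],
)

```text
clock: 46.62
position: [0.5124, 0.0999, 0.1728]
tool_rot: [[-0.998, -0.069, 0.0], [-0.069, 0.998, -0.0], [-0.0, -0.0, -1.0]]
contact_force: [0.8, 0.1, -1.6]
finger_gap: 0.52
grip_force: 60.9
```

Request:
play_rows(
  steps=[
    [[0, 0, 0, -0.03, 0, 0, 0], [0, 0, 0, -0.065, 0, 0, 0], [0, 0, 0, -0.09, 0, 0, 0], [0, 0, 0, -0.102, 0, 0, 0], [0, 0, 0, -0.105, 0, 0, 0]],
  ],
)

```text
clock: 47.25
position: [0.5129, 0.0986, 0.0672]
tool_rot: [[-0.998, -0.063, -0.0], [-0.063, 0.998, -0.0], [0.0, -0.0, -1.0]]
contact_force: [0.6, -0.4, -1.1]
finger_gap: 0.522
grip_force: 60.8
```

```bash
python3 st.py
```

```text
t 47.25 p [0.5129 0.0986 0.0672] F [ 0.6 -0.4 -1.1] T [-0.02 -0.05 -0.  ] gap 0.522 gf 60.8 psi -176.38 z [-5.e-04 -2.e-04 -1.e+00] q [ 0.19  0.37 -0.35  0.86 -0.    0.13]
```

Request:
play_rows(
  steps=[
    [[0, 0, 0, -0.004, 0, 0, 0], [0, 0, 0, -0.007, 0, 0, 0], [0, 0, 0, -0.009, 0, 0, 0], [0, 0, 0, -0.009, 0, 0, 0], [0, 0, 0, -0.009, 0, 0, 0]],
  ],
)

```text
clock: 47.88
position: [0.5133, 0.0986, 0.0592]
tool_rot: [[-0.998, -0.063, 0.001], [-0.063, 0.998, 0.0], [-0.001, 0.0, -1.0]]
contact_force: [-2.0, -0.8, 7.8]
finger_gap: 0.523
grip_force: 61.7
```

Request:
play_rows(
  steps=[
    [[0.6, 0, 0, 0, 0, 0, 0], [0.7, 0, 0, 0, 0, 0, 0], [0.7, 0, 0, 0.02, 0, 0, 0], [0.7, 0, 0, 0.06, 0, 0, 0], [0.7, 0, 0, 0.102, 0, 0, 0]],
  ],
)

```text
clock: 48.5
position: [0.5127, 0.0986, 0.1611]
tool_rot: [[-0.998, -0.063, -0.001], [-0.063, 0.998, -0.0], [0.001, -0.0, -1.0]]
contact_force: [0.9, 0.9, 0.7]
finger_gap: 0.702
grip_force: 0.0
```

Request:
play_rows(
  steps=[
    [[0.5, 0.0079, 0.0269, 0, 0, 0, -0.157], [0.5, 0.0158, 0.0538, 0, 0, 0, -0.314], [0.5, 0.0237, 0.0807, 0, 0, 0, -0.471], [0.5, 0.0316, 0.1076, 0, 0, 0, -0.628], [0.5, 0.0395, 0.1345, 0, 0, 0, -0.785]],
  ],
)

```text
clock: 49.12
position: [0.5527, 0.234, 0.1602]
tool_rot: [[-0.747, 0.665, -0.0], [0.665, 0.747, -0.0], [-0.0, -0.0, -1.0]]
contact_force: [-0.2, 0.2, -0.4]
finger_gap: 0.497
grip_force: 0.0
```

Request:
play_rows(
  steps=[
    [[0.5, 0.0079, 0.0269, 0, 0, 0, -0.157], [0.5, 0.0158, 0.0538, 0, 0, 0, -0.314], [0.5, 0.0237, 0.0807, 0, 0, 0, -0.471], [0.5, 0.0316, 0.1076, 0, 0, 0, -0.628], [0.5, 0.0395, 0.1345, 0, 0, 0, -0.785]],
  ],
)

```text
clock: 49.75
position: [0.5922, 0.3685, 0.16]
tool_rot: [[-0.059, 0.998, -0.0], [0.998, 0.059, -0.0], [-0.0, -0.0, -1.0]]
contact_force: [0.1, -0.5, 0.0]
finger_gap: 0.5
grip_force: 0.0
```

```bash
python3 st.py; python3 - <<'E'
from chk import *
snap('scene','s11'); snap('top','t11')
o=[]
for t in('t11','s11'):
    g=rect(t,.05,.42,.62,.03,.17,2800); 
    for k in(.45,.5,.55,.6): g[int((.62-k)*2800),::8]=(255,0,255)
    for k in(.05,.1,.15): g[::8,int((.17-k)*2800)]=(255,0,255)
    o.append(g)
cv2.imwrite('pics/r11.png',np.hstack(o)[:,:,::-1])
E
```

```text
t 49.75 p [0.5922 0.3685 0.16  ] F [ 0.1 -0.5  0. ] T [ 0.04 -0.01  0.02] gap 0.5 gf 0.0 psi 93.37 z [-3.e-04 -2.e-04 -1.e+00] q [0.56 0.58 0.27 1.27 0.   2.07]
```

View pics/r11.png

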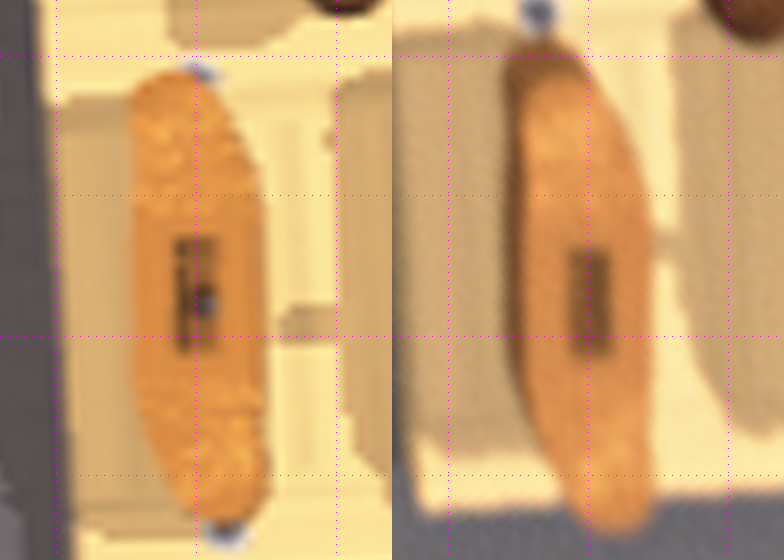

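The left blank is centred, with its mortise at (0.5134,0.0995). The hole at (204,303) gives about (0.514,0.0993). Fetching the last pin.

Request:
play_rows(
  steps=[
    [[0.5, 0, 0, -0.025, 0, 0, 0], [0.5, 0, 0, -0.05, 0, 0, 0], [0.5, 0, 0, -0.068, 0, 0, 0], [0.5, 0, 0, -0.068, 0, 0, 0], [0, 0, 0, -0.068, 0, 0, 0]],
  ],
)

```text
clock: 50.48
position: [0.5923, 0.3675, 0.0931]
tool_rot: [[-0.065, 0.998, 0.001], [0.998, 0.065, 0.0], [0.0, 0.001, -1.0]]
contact_force: [0.8, 0.2, 0.3]
finger_gap: 0.3
grip_force: 0.0
```

Request:
play_rows(
  steps=[
    [[0, 0, 0, 0, 0, 0, 0], [0, 0, 0, 0, 0, 0, 0], [0, 0, 0, 0, 0, 0, 0], [0, 0, 0, 0, 0, 0, 0], [0, 0, 0, 0, 0, 0, 0]],
  ],
)

```text
clock: 51.1
position: [0.5925, 0.3678, 0.0936]
tool_rot: [[-0.064, 0.998, 0.002], [0.998, 0.064, 0.001], [0.001, 0.002, -1.0]]
contact_force: [-0.4, -0.7, 6.3]
finger_gap: 0.14
grip_force: 58.7
```

```bash
python3 st.py
```

```text
t 51.1 p [0.5925 0.3678 0.0936] F [-0.4 -0.7  6.3] T [-0.19  0.04  0.01] gap 0.14 gf 58.7 psi 93.67 z [ 1.7e-03  8.0e-04 -1.0e+00] q [ 0.56  0.61  0.16  1.12 -0.    2.06]
```

Request:
play_rows(
  steps=[
    [[0, 0, 0, 0.012, 0, 0, 0], [0, 0, 0, 0.03, 0, 0, 0], [0, 0, 0, 0.055, 0, 0, 0], [0, 0, 0, 0.085, 0, 0, 0], [0, 0, 0, 0.108, 0, 0, 0]],
  ],
)

```text
clock: 51.72
position: [0.5921, 0.3677, 0.2023]
tool_rot: [[-0.064, 0.998, 0.001], [0.998, 0.064, 0.001], [0.001, 0.001, -1.0]]
contact_force: [0.3, -0.6, -0.3]
finger_gap: 0.133
grip_force: 58.5
```

Request:
play_rows(
  steps=[
    [[0, -0.0156, -0.0537, 0, 0, 0, 0], [0, -0.0312, -0.1074, 0, 0, 0, 0], [0, -0.0468, -0.1611, 0, 0, 0, 0], [0, -0.0624, -0.2148, 0, 0, 0, 0], [0, -0.0781, -0.2685, 0, 0, 0, 0]],
  ],
)

```text
clock: 52.35
position: [0.5132, 0.0976, 0.2011]
tool_rot: [[-0.064, 0.998, 0.001], [0.998, 0.064, 0.0], [0.0, 0.001, -1.0]]
contact_force: [0.6, -0.1, -0.1]
finger_gap: 0.138
grip_force: 58.7
```

Request:
play_rows(
  steps=[
    [[0, 0, 0, -0.01, 0, 0, 0], [0, 0, 0, -0.03, 0, 0, 0], [0, 0, 0, -0.05, 0, 0, 0], [0, 0, 0, -0.064, 0, 0, 0], [0, 0, 0, -0.066, 0, 0, 0]],
  ],
)

```text
clock: 52.98
position: [0.5136, 0.0996, 0.1336]
tool_rot: [[-0.065, 0.998, -0.001], [0.998, 0.065, -0.0], [-0.0, -0.001, -1.0]]
contact_force: [0.3, 0.5, -0.6]
finger_gap: 0.139
grip_force: 58.7
```

Request:
play_rows(
  steps=[
    [[0, 0, 0, -0.006, 0, 0, 0], [0, 0, 0, -0.012, 0, 0, 0], [0, 0, 0, -0.018, 0, 0, 0], [0, 0, 0, -0.021, 0, 0, 0], [0, 0, 0, -0.021, 0, 0, 0]],
  ],
)

```text
clock: 53.6
position: [0.5138, 0.0991, 0.1131]
tool_rot: [[-0.064, 0.998, -0.0], [0.998, 0.064, -0.0], [-0.0, -0.0, -1.0]]
contact_force: [0.6, 0.7, 0.0]
finger_gap: 0.141
grip_force: 58.7
```

```bash
python3 st.py
```

```text
t 53.6 p [0.5138 0.0991 0.1131] F [0.6 0.7 0. ] T [ 0.04 -0.    0.04] gap 0.141 gf 58.7 psi 93.66 z [-4.e-04 -1.e-04 -1.e+00] q [ 0.19  0.32 -0.28  0.97  0.    1.7 ]
```

Request:
play_rows(
  steps=[
    [[0, 0, 0, -0.003, 0, 0, 0], [0, 0, 0, -0.006, 0, 0, 0], [0, 0, 0, -0.009, 0, 0, 0], [0, 0, 0, -0.012, 0, 0, 0], [0, 0, 0, -0.012, 0, 0, 0]],
  ],
)

```text
clock: 54.22
position: [0.5137, 0.0991, 0.101]
tool_rot: [[-0.064, 0.998, -0.001], [0.998, 0.064, -0.0], [-0.0, -0.001, -1.0]]
contact_force: [-0.9, -0.2, -1.3]
finger_gap: 0.134
grip_force: 58.7
```

```bash
python3 st.py
```

```text
t 54.23 p [0.5137 0.0991 0.101 ] F [-0.9 -0.2 -1.3] T [-0.01 -0.02 -0.01] gap 0.134 gf 58.7 psi 93.66 z [-6.e-04 -1.e-04 -1.e+00] q [ 0.19  0.34 -0.3   0.94 -0.    1.7 ]
```

In the hole; pressing the pin home, then releasing and retreating.

Request:
play_rows(
  steps=[
    [[0, 0, 0, -0.004, 0, 0, 0], [0, 0, 0, -0.008, 0, 0, 0], [0, 0, 0, -0.012, 0, 0, 0], [0, 0, 0, -0.015, 0, 0, 0], [0, 0, 0, -0.016, 0, 0, 0]],
  ],
)

```text
clock: 54.85
position: [0.5139, 0.0991, 0.0863]
tool_rot: [[-0.064, 0.998, 0.001], [0.998, 0.064, 0.0], [0.0, 0.001, -1.0]]
contact_force: [-6.7, -0.1, 22.6]
finger_gap: 0.138
grip_force: 61.0
```

Request:
play_rows(
  steps=[
    [[0.3, 0, 0, 0.0005, 0, 0, 0], [0.5, 0, 0, 0.0005, 0, 0, 0], [0.5, 0, 0, 0.02, 0, 0, 0], [0.5, 0, 0, 0.06, 0, 0, 0], [0.5, 0, 0, 0.115, 0, 0, 0]],
  ],
)

```text
clock: 55.48
position: [0.5131, 0.099, 0.2003]
tool_rot: [[-0.064, 0.998, -0.003], [0.998, 0.064, -0.001], [-0.0, -0.003, -1.0]]
contact_force: [1.1, 0.6, 0.1]
finger_gap: 0.503
grip_force: 0.0
```

Request:
play_rows(
  steps=[
    [[0.5, -0.03, -0.04, 0.03, 0, 0, 0], [0.5, -0.06, -0.08, 0.05, 0, 0, 0], [0.5, -0.09, -0.12, 0.05, 0, 0, 0], [0.5, -0.12, -0.16, 0.05, 0, 0, 0], [0.5, -0.15, -0.2, 0.05, 0, 0, 0]],
  ],
)

```text
clock: 56.1
position: [0.3629, -0.1019, 0.2503]
tool_rot: [[-0.064, 0.998, 0.0], [0.998, 0.064, -0.0], [-0.0, 0.0, -1.0]]
contact_force: [0.7, -0.8, 1.0]
finger_gap: 0.502
grip_force: 0.0
```

Request:
play_rows(
  steps=[
    [[0.5, -0.02, -0.05, 0, 0, 0, 0], [0.5, -0.04, -0.1, 0, 0, 0, 0], [0.5, -0.06, -0.15, 0, 0, 0, 0], [0.5, -0.08, -0.2, 0, 0, 0, 0], [0.5, -0.08, -0.25, 0, 0, 0, 0]],
  ],
)

```text
clock: 56.72
position: [0.2824, -0.3524, 0.2505]
tool_rot: [[-0.062, 0.998, 0.0], [0.998, 0.062, -0.0], [-0.0, 0.0, -1.0]]
contact_force: [0.3, 0.2, 0.1]
finger_gap: 0.502
grip_force: 0.0
```

```bash
python3 st.py; python3 - <<'E'
from h import *
snap('scene','s12'); snap('top','t12')
A=cv2.resize(load('s12')[0][140:340,170:550],(760,400),interpolation=cv2.INTER_CUBIC)
B=cv2.resize(load('t12')[0][140:240,145:395],(500,200),interpolation=cv2.INTER_CUBIC); B=np.hstack([B,np.zeros((200,260,3),'u1')])
cv2.imwrite('pics/fin.png',np.vstack([A,B])[:,:,::-1])
im,P=cloud('s12'); hsv=cv2.cvtColor(im,cv2.COLOR_RGB2HSV); z=P[...,2]
red=((hsv[...,0]<6)|(hsv[...,0]>174))&(hsv[...,1]>150)&(z>.045)
n,l,st,ce=cv2.connectedComponentsWithStats(red.astype('u1'))
for i in range(1,n): print('red',ce[i],st[i,4],np.nanmedian(P[l==i],0),np.nanmax(P[l==i][:,2]))
E
```

```text
t 56.73 p [ 0.2824 -0.3524  0.2505] F [0.3 0.2 0.1] T [-0.04 -0.1   0.02] gap 0.502 gf 0.0 psi 93.58 z [ 1.e-04 -3.e-04 -1.e+00] q [-0.9   0.11 -0.18  1.27 -0.    0.61]
red [307.66666667 204.4       ] 30 [ 0.53258526 -0.11588661  0.07483046] 0.08394848045826409
red [343.8        218.96666667] 30 [ 0.52188407 -0.00685992  0.07508357] 0.08388289133662208
red [379.94871795 235.94871795] 39 [0.51697954 0.09967923 0.07561394] 0.08370187440099952
```

View pics/fin.png

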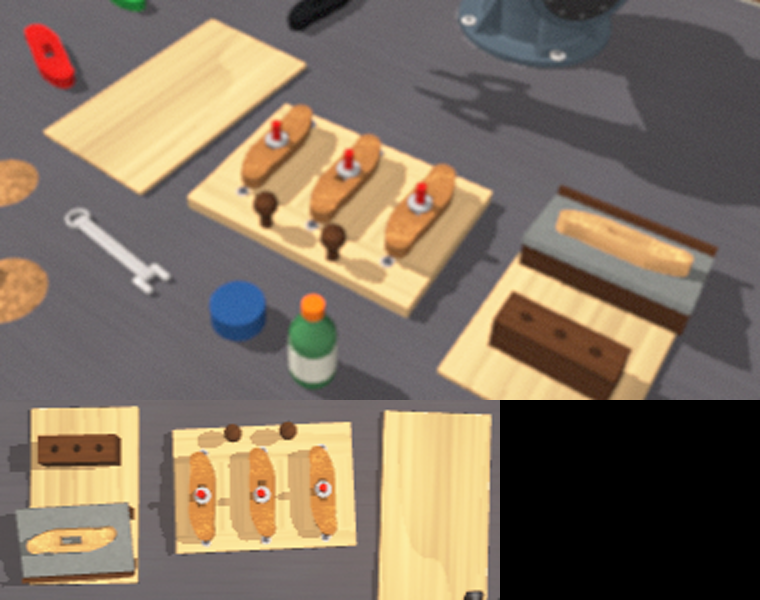

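All three blanks are pinned with flanges down, at crop points (277,135), (348,165) and (420,198). The finished piece is in the middle of the rest, and the glue bottle, spanner and tin have not moved.

```bash
python3 -c "
from bench import manip; print(manip.hand_in())"
```

```text
the job is handed in; nothing more can be done
None
```

I handed the job in at about 57 s: the finished piece lies in the middle of the rest, all three blanks are laid on their rails and pinned flange-down, no pins were spare, and the bottle, spanner and tin were left alone.

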